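Press a stack of roe tins, return them, hang up the tamper

ROBOT

A 7-joint arm with a two-finger parallel gripper is mounted at the origin on the work surface; the furniture and walls round the work are solid. World frame = base frame: x ahead of the robot, y to its left, z up, the work surface at z = 0. Lengths are in m, angles in rad, forces in N, time in s.
With the tool pointing down it reaches from about 0.4 to 0.85 m from the base axis. Payload 10.4 kg.
Tool frame: the origin (TCP) lies on the centre line of the jaws, within the pads' length; the fingertips stand 11 mm ahead of it and the grasp point (between the pads) lies 8 mm behind it (tip_reach is the distance from the TCP to the fingertips, in m); z points along the fingers, y is the line along which they close (so a half turn about z gives the same grasp; the last joint's range is limited). The gripper opens to 85 mm and grips with 20 to 120 N. Pads are 22 mm wide; open, the fingers measure 114 mm over their backs; the gripper's body (76 mm by 85 mm) begins 54 mm behind the grasp point. The pads swing forward as they close: fully open they stand 13 mm farther back than shut.
Start: joints at [1.264, 0.332, -0.065, 1.46, 0.022, 1.35, -0.088], TCP at [0.175, -0.6, 0.242] pointing down, gripper open.
Joint ranges: [-2.6, 2.6], [-0.5, 2.12], [-1.47, 1.34], [0.16, 2.42], [-1.27, 4.41], [0.06, 2.06], [-2.6, 2.6]. Speed limits (rad/s): [2.22, 2.22, 2.79, 2.79, 3.14, 3.14, 3.14].

INTERFACE

Orientations are given as a unit quaternion [x, y, z, w].
In Python, from workcell import get_obs, camera, hand_in, tip_reach gives the robot as it stands. The module is installed in compiled form; this text tells all that it offers.
- The arm moves only by the tool move_arm, never from a script. Its argument "plan" is a list of rows, each an object with "delta_pos": the shift along the tool's x, y, z in parts of the range, where 1.0 means 0.75 m, a list of three; "turn": the turn, a rotation vector about the tool's x, y, z in shares of 2 rad (1.0 is 2 rad), a list of three; "fingers": the closure, from 0 (fully open) to 1 (shut). A call has 1 to 12 rows; each row is the pose to reach, as a shift and turn from the pose commanded when the call began, along the tool's axes at that moment; what a row does not reach only later rows make up. A row lasts 1/8 s, in which the tool goes at most 62.5 mm and 10.7 degrees, less where a joint would pass 70% of its speed; a pose out of reach is approached as far as the arm can. A shift or turn number past 1, either way, is cut back to 1. A call with a gripper value outside its range is refused whole. The fingers move at their own pace and stop on an object; "force" is the grip in N (left out, the last holds). Time passes only in rows, so rows that repeat a pose let the fingers close. It gives the time, the measured TCP pose, the force, the opening and the grip force at its end, in the units of the state.
- get_obs(): the state, without advancing time (a new reading comes with each control period).
- camera(name): name is "scene" or "top"; returns a dict with "color" (480x640x3 uint8, red, green, blue), "range_z" (480x640 float32, m along the optical axis (not along the pixel's ray), 0 where there is no reading), "fx", "fy", "cx", "cy" (pixels), "k1" (the pictures are not rectified: a ray, as slopes to the right and down, at radius r is drawn at 1 + k1 r^2 times it, then the intrinsics apply), "R" (3x3) and "t" (3): a world point X has camera coordinates R X + t. Camera axes: x right, y down, z forward; pixel columns grow to the right and rows downward; lengths in m; the calibration is good to about 2 mm. A picture is of the moment at which its call begins.
- hand_in(): hands the job in; it is judged then, once.
The state is a dict: "clock": time; "joint_pos": joint angles; "joint_velocities": joint speeds; "tau": joint torques, N m; "position": TCP position; "ee_rot": TCP orientation; "ft_force": force on the tool from outside, world axes, zero at the start; "torque": the same for the moment, N m; "grip_width": opening from 0.0 (shut) to 1.0 (fully open); "grasp_force": force on a finger pad.
Only numpy, scipy, OpenCV 4.12 (cv2) and the standard library are available. Lean on these libraries where they do the work, as an engineer would, in place of code of your own. Each camera call takes 0.05 s, during which the arm holds its last target. There are 200 camera calls.

TASK

Lift the handled can out of the spring press and stand it on the table close beside the press; then stack all the roe tins from the green board flat on top of one another on the press plate, between the guide rods. Take the tamper by its handle, press the whole stack squarely down until the sprung plate bottoms out level and hold it there for about a second. Afterwards put all the tins back flat on the green board, side by side, and hang the tamper by its collar on the forked hook next to the pestle without dislodging the pestle; do not disturb the bottle opener or the crab leg.

Things in the scene. Friction and masses are not known exactly. Their poses are not given: they have to be found in the camera images.
- press: Fixed spring press: grey base 116x104 mm, 14 mm high; origin at the centre of its underside. Four upright steel guide rods, 8 mm thick, at x = +-27, y = +-27 mm, reach z = 126 mm; between them is room for a 68 mm circle. The gap between neighbouring rods is 46 mm on all four sides: when lowering or taking a tin, the fingers go in two oppopoint gaps. Nothing above the base stands outside the rods.
- plate_top (a point): Centre of the top face of the sprung white plate of the press: disc of 54 mm diameter, 8 mm thick, top 50 mm above the table when up. It sinks against a spring and rocks a few degrees on spring centring (about 2.5 N m/rad) if loaded off centre; its z axis is the plate's normal.
- ram (a joint): How far the sprung plate is pressed down, m: 0 up, 0.012 bottomed out on its stop. About 5 N to start it, about 12 N in all to bottom it (the weight of what lies on it helps).
- can: Open aluminium can, 58 mm diameter, 70 mm high, about 0.22 kg; starts on the press plate between the rods. Origin at the centre of its underside. A rigid steel bail of 9 mm round bar arches over its mouth: its level top bar runs along the can's y axis at x = 0, 36 mm long, centre 110 mm above the underside; grip it from above, fingers closing along x.
- tin1: Flat round closed tin with a brass body, blue lid and orange disc on the lid: 60 mm diameter, 22 mm high, about 0.1 kg. Origin at the centre of its underside. Starts on the green board. Two to four of these tins are present in a run.
- tin2: Flat round closed tin with a brass body, blue lid and orange disc on the lid: 60 mm diameter, 22 mm high, about 0.1 kg. Origin at the centre of its underside. Starts on the green board. Two to four of these tins are present in a run.
- tin3: Flat round closed tin with a brass body, blue lid and orange disc on the lid: 60 mm diameter, 22 mm high, about 0.1 kg. Origin at the centre of its underside. Starts on the green board. Two to four of these tins are present in a run.
- tin4: Flat round closed tin with a brass body, blue lid and orange disc on the lid: 60 mm diameter, 22 mm high, about 0.1 kg. Origin at the centre of its underside. Starts on the green board. Two to four of these tins are present in a run.
- board: Fixed green plastic board, 240x230 mm (x, y), 10 mm thick, with a black strip near its -x edge; origin at the centre of its underside. The tins start on it and go back on it.
- tamper: Steel tamper standing upright, 150 mm high, about 0.3 kg, origin at the centre of its flat underside, z up. Disc of 52 mm diameter, 14 mm thick; round stem 18 mm; collar of 44 mm diameter from z = 95 to 101 mm; above the collar a square brown wooden grip 24x24 mm, sides along x and y, from z = 101 to 148 mm.
- fork: Fixed forked hook: base 120x100x10 mm, origin at its underside's centre; upright plate at x = +45 to +55 mm. Two level 8 mm prongs at y = +-19 mm (30 mm clear between), tops at z = 164 mm, run towards -x, ends turned up at x = -83 to -95 to z = 173. A tool hangs by its collar, stem between the prongs, underside at z = 69; it enters from the -x end. Room for the tamper: x = -70 to -42 mm.
- pestle: Aluminium pestle with a black square grip, which hangs on the fork near the upright (its axis about x = +12 mm in the fork's frame) and must stay hanging. Same collar, grip and heights as the tamper, head 34 mm in diameter; origin at the centre of its underside.
- opener: Bystander: bottle opener with a green handle, 174x41x20 mm, long along x, lying flat; leave alone.
- leg: Bystander: piece of red crab leg, 34x83x17 mm, long along y, lying flat; leave alone.
There are look-alikes about, which are no part of the job. What is shaped like the tamper but red is not meant.

How it is judged:
On the way, in this order (a step that is already met when the one before it is completed fails the run):
1. the can stands upright on the table, released, its centre 78 to 250 mm from the press's centre (height (world z) of can between -0.006 and 0.006 m and angle between can's own z axis and vertical below 0.1 rad and horizontal distance between can and press between 0.078 and 0.25 m and contact force between can and the fingers below 0.1 N and linear speed of can below 0.02 m/s), for 0.2 s.
2. all tins present lie flat and centred to within 12 mm in one stack on the plate, released (horizontal distance between each of tin1, tin2, tin3, tin4 and plate_top below 0.012 m and angle between each of tin1, tin2, tin3, tin4's own z axis and vertical below 0.08 rad and z of each of tin1, tin2, tin3, tin4 in the frame of press above 0.03 m and contact force between each of tin1, tin2, tin3, tin4 and the fingers below 0.1 N), for 0.2 s.
3. the tamper, upright within 5 degrees and within 12 mm of the plate's axis, presses the stack until the plate is within 1.5 mm of its stop and level within 0.05 rad, for half a second (value of joint ram above 0.0105 m and angle between plate_top's own z axis and vertical below 0.05 rad and angle between tamper's own z axis and vertical below 0.087 rad and horizontal distance between each of tamper, tin1, tin2, tin3, tin4 and plate_top below 0.012 m and (contact force between tamper and tin1 above 2 N or contact force between tamper and tin2 above 2 N or contact force between tamper and tin3 above 2 N or contact force between tamper and tin4 above 2 N) and angle between each of tin1, tin2, tin3, tin4's own z axis and vertical below 0.08 rad and z of each of tin1, tin2, tin3, tin4 in the frame of press above 0.03 m), for 0.5 s.
At the end, for the whole second after the job is handed in: Can upright on the table, centre 78 to 250 mm from the press's; all tins present flat on the board itself, centres inside its edges; tamper and pestle both hang upright (0.15 rad) on the fork by their collars; opener and leg moved under 40 mm; all at rest (height (world z) of can between -0.006 and 0.006 m and angle between can's own z axis and vertical below 0.1 rad and horizontal distance between can and press between 0.078 and 0.25 m and x of tin1 in the frame of board between -0.12 and 0.12 m and y of tin1 in the frame of board between -0.115 and 0.115 m and height (world z) of tin1 between 0.005 and 0.015 m and angle between each of tin1, tin2, tin3, tin4's own z axis and vertical below 0.08 rad and x of tin2 in the frame of board between -0.12 and 0.12 m and y of tin2 in the frame of board between -0.115 and 0.115 m and height (world z) of tin2 between 0.005 and 0.015 m and x of tin3 in the frame of board between -0.12 and 0.12 m and y of tin3 in the frame of board between -0.115 and 0.115 m and height (world z) of tin3 between 0.005 and 0.015 m and x of tin4 in the frame of board between -0.12 and 0.12 m and y of tin4 in the frame of board between -0.115 and 0.115 m and height (world z) of tin4 between 0.005 and 0.015 m and y of tamper in the frame of fork between -0.012 and 0.012 m and x of tamper in the frame of fork between -0.09 and 0.035 m and height (world z) of tamper between 0.062 and 0.076 m and angle between each of tamper, pestle's own z axis and vertical below 0.15 rad and y of pestle in the frame of fork between -0.012 and 0.012 m and x of pestle in the frame of fork between -0.09 and 0.035 m and height (world z) of pestle between 0.062 and 0.076 m and linear speed of each of can, tamper, pestle, tin1, tin2, tin3, tin4 below 0.02 m/s); the robot touches nothing.
It fails at once if the pestle is dislodged from the fork (height (world z) of pestle below 0.055 m or angle between pestle's own z axis and vertical above 0.5 rad).
It fails at once if the bottle opener is moved by more than 40 mm (distance of opener from where it was at the start of the episode above 0.04 m).
It fails at once if the crab leg is moved by more than 40 mm (distance of leg from where it was at the start of the episode above 0.04 m).
Of tin1, tin2, tin3, tin4 only 2 to 4 are there at a start; the rules pass over those that are not, and their reading is None.
At some moment in a run one of tin1, tin2, tin3, tin4 may be knocked a few centimetres aside while the robot is not near it.
It also fails if it takes over 210 s, if anything falls off the work surface, if the arm or the gripper's body presses on something with over 40 N, if the wrist force passes 120 N, or if a joint passes its speed limit or range.

## Working session

There is one attempt and no reset: what is moved stays moved. The work goes in short steps, Python scripts to look and compute and a tool call to move; the robot and the scene stay as the last step left them, time stands still between calls to the robot, and variables do not carry over. Pictures are saved under pics/ and viewed, at most 14 in all, crops included, and the job is handed in when it is done.

Besides the shell and the picture viewer there is one more tool, called after "Call:" as a command line: name --argument value ..., lists and objects as JSON in quotes. move_arm: Moves the arm, as the interface text tells. Its arguments: {"type":"object","properties":{"plan":{"type":"array","items":{"type":"object","properties":{"delta_pos":{"type":"array","items":{"type":"number"}},"turn":{"type":"array","items":{"type":"number"}},"fingers":{"type":"number"}}}},"force":{"type":"number"}},"required":["plan"]}

```bash
mkdir -p pics; cat > h.py <<'E'
import numpy as np,cv2
from workcell import get_obs,camera,hand_in,tip_reach
from scipy.spatial.transform import Rotation as Ro
def cloud(c):
    v,u=np.mgrid[0:480,0:640]
    xd=(u-c['cx'])/c['fx'];yd=(v-c['cy'])/c['fy']
    x,y=xd.copy(),yd.copy()
    for _ in range(8):
        s=1+c['k1']*(x*x+y*y);x=xd/s;y=yd/s
    z=c['range_z'].astype(float)
    P=np.stack([x*z,y*z,z],-1)
    W=(P-c['t'])@c['R']
    W[z<=0]=np.nan
    return W
def save(c,n): cv2.imwrite('pics/'+n,c['color'][...,::-1])
E
python3 - <<'E'
from h import *
for n in('scene','top'):
    c=camera(n);save(c,n+'0.png');np.savez(n+'0.npz',**c)
    print(n,c['fx'],c['k1'],-c['R'].T@c['t'],c['R'][2])
o=get_obs();print(o,tip_reach)
E
```

```text
scene 588.9736945911078 -0.08146358621538125 [-0.37184542 -0.47656216  0.57727287] [ 0.68811981  0.57104469 -0.44765958]
top 512.7877141165569 -0.09837553103916759 [0.26369388 0.14878443 1.02172394] [ 0.15615421  0.00360359 -0.98772611]
{'clock': 0.1, 'joint_pos': array([ 1.26441386,  0.33280373, -0.06466828,  1.46082471,  0.02161339,
        1.34988543, -0.08846769]), 'joint_velocities': array([ 4.33653121e-04, -3.14609113e-04,  9.51345750e-05, -2.19566463e-03,
       -6.39719799e-04, -1.08698931e-03, -4.95683804e-04]), 'tau': array([ 1.11463236e-03, -6.26755285e+01,  4.91012167e-02, -3.92433107e+01,
        1.62007328e-02,  7.05418526e-03, -1.01772498e-04]), 'position': array([ 0.17488501, -0.59971885,  0.24161407]), 'ee_rot': array([ 9.89948449e-01,  1.41427344e-01, -1.24630972e-04, -6.00046490e-04]), 'ft_force': array([ 0.23011362, -0.0436071 , -0.3287587 ]), 'torque': array([0.02504519, 0.03213074, 0.02280572]), 'grasp_force': 0.0, 'grip_width': 1.004067258805746} 0.011
```

View pics/scene0.png

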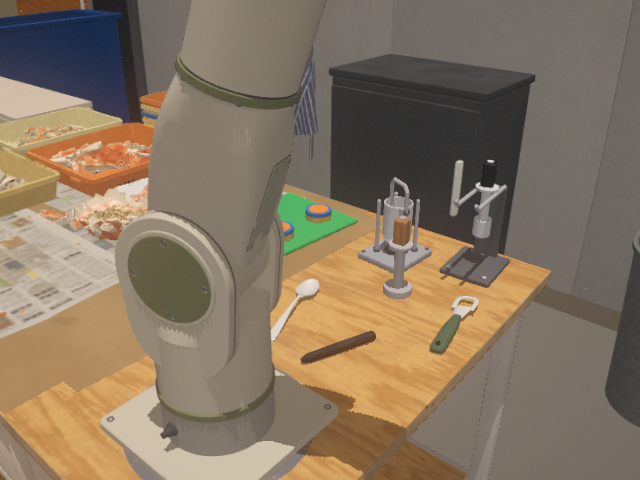

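View pics/top0.png

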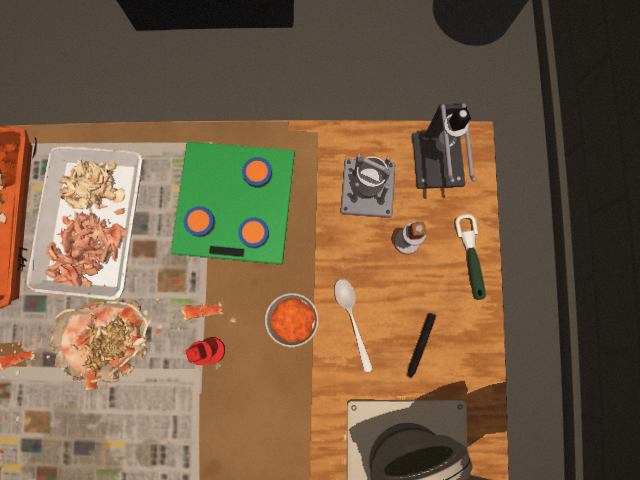

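The top view shows three tins on the board at (257,172), (199,221) and (253,233). The press with the can is at (368,187), the tamper at (410,237), the fork at (440,160), the opener at (470,255), and the red look-alike at (205,350).

```bash
cat >> h.py <<'E'
def und(c,u,v):
    xd=(u-c['cx'])/c['fx'];yd=(v-c['cy'])/c['fy'];x,y=xd,yd
    for _ in range(8):
        s=1+c['k1']*(x*x+y*y);x=xd/s;y=yd/s
    return x,y
def ray(c,u,v,z):
    C=-c['R'].T@c['t'];d=c['R'].T@np.array([*und(c,u,v),1.]);return C+d*(z-C[2])/d[2]
def blobs(m,amin):
    n,l,s,ce=cv2.connectedComponentsWithStats(m.astype(np.uint8))
    return [(ce[i],s[i,4],l==i) for i in range(1,n) if s[i,4]>=amin]
def hsv(c): return cv2.cvtColor(c['color'],cv2.COLOR_RGB2HSV)
def tins(c,zt=None):
    H=hsv(c);W=cloud(c)
    m=(H[...,0]>=5)&(H[...,0]<18)&(H[...,1]>170)&(H[...,2]>150)
    out=[]
    for ce,a,mm in blobs(m,150):
        z=np.nanmedian(W[mm][:,2]); w=cv2.minAreaRect(np.argwhere(mm)[:,::-1].astype(np.float32))
        out.append((ce.round(1),a,np.round(ray(c,*ce,z if zt is None else zt),4),round(float(z),4)))
    return out
E
python3 - <<'E'
from h import *
c=dict(np.load('top0.npz'));W=cloud(c);H=hsv(c)
for t in tins(c):print('tin',t)
g=(H[...,0]>50)&(H[...,0]<75)&(H[...,1]>150)&(np.arange(640)<330)
for ce,a,mm in blobs(g,3000):
    q=cv2.boxPoints(cv2.minAreaRect(np.argwhere(mm)[:,::-1].astype(np.float32)))
    P=np.array([ray(c,*p,.01)[:2] for p in q]);print('board',P.round(3).tolist(),P.mean(0),np.nanmedian(W[mm][:,2]))
def show(n,u0,u1,v0,v1,lo,hi):
    s=W[v0:v1,u0:u1];m=(s[...,2]>lo)&(s[...,2]<hi);p=s[m]
    if len(p)<4: print(n,len(p));return
    r=cv2.minAreaRect(p[:,:2].astype(np.float32))
    print(n,len(p),'med',np.median(p,0).round(4),'rect',np.round(r[0],4),np.round(r[1],4),round(r[2],1))
show('pressbase',335,400,150,222,.008,.02)
show('canbail',335,410,140,222,.155,.18)
show('canrim',335,410,140,222,.11,.122)
show('rods',335,410,140,222,.123,.128)
show('tampgrip',385,440,212,262,.143,.155)
show('tampcollar',385,440,212,262,.095,.105)
show('tampdisc',385,440,212,262,.008,.02)
show('forkbase',405,480,130,195,.006,.015)
show('forkprong',405,480,95,195,.155,.168)
show('forktips',405,480,95,195,.169,.18)
show('pestlegrip',405,480,95,195,.205,.23)
E
```

```text
tin (array([310.9, 125.4]), np.int32(216), array([ 6.743e-01,  1.882e-01, -5.000e-04]), -0.0005)
tin (array([372.3, 130.4]), np.int32(383), array([ 6.633e-01,  5.910e-02, -6.000e-04]), -0.0006)
tin (array([482.1, 132.4]), np.int32(232), array([ 0.661 , -0.1742, -0.0008]), -0.0008)
tin (array([  9.2, 213.1]), np.int32(2314), array([0.4774, 0.8007, 0.0448]), 0.0448)
tin (array([349.9, 151.2]), np.int32(474), array([ 6.173e-01,  1.064e-01, -6.000e-04]), -0.0006)
tin (array([482.6, 153.3]), np.int32(406), array([ 6.147e-01, -1.726e-01, -6.000e-04]), -0.0006)
tin (array([256.4, 170.6]), np.int32(331), array([0.5656, 0.2957, 0.0314]), 0.0314)
tin (array([422.1, 224. ]), np.int32(1868), array([ 0.4631, -0.0397, -0.0007]), -0.0007)
tin (array([197.8, 220.3]), np.int32(345), array([0.464 , 0.4098, 0.0315]), 0.0315)
tin (array([328.3, 235.5]), np.int32(505), array([ 0.4391,  0.1511, -0.0008]), -0.0008)
tin (array([252.9, 231.7]), np.int32(350), array([0.441 , 0.2994, 0.0314]), 0.0314)
tin (array([490.7, 254.8]), np.int32(242), array([ 0.3999, -0.1786, -0.0009]), -0.0009)
tin (array([378.9, 281
[... 1804 characters left out ...]
[0.0618 0.0614] 85.5
rods 43 med [0.5571 0.0468 0.1249] rect [0.5376 0.071 ] [0.0605 0.061 ] 84.6
tampgrip 179 med [ 0.4257 -0.0057  0.1471] rect [ 0.4264 -0.006 ] [0.0235 0.024 ] 6.5
tampcollar 200 med [0.4169 0.0029 0.1001] rect [ 0.4254 -0.0051] [0.043  0.0403] 41.4
tampdisc 318 med [0.4176 0.0058 0.0132] rect [0.4404 0.0138] [0.0981 0.0389] 39.4
forkbase 1946 med [ 0.5876 -0.0663  0.0094] rect [ 0.598  -0.0764] [0.1194 0.1002] 3.2
forkprong 682 med [ 0.5819 -0.0634  0.1624] rect [ 0.5801 -0.0767] [0.1491 0.0481] 3.9
forktips 167 med [ 0.5985 -0.0663  0.1707] rect [ 0.5668 -0.0765] [0.1237 0.0457] 5.0
pestlegrip 203 med [ 0.6065 -0.0722  0.216 ] rect [ 0.6094 -0.0737] [0.0243 0.0231] 21.0
```

```bash
cat >> h.py <<'E'
def go(*targets):
    "each target (x,y,z,yaw of tool y in deg); prints shift and turn from the present pose, tool axes"
    o=get_obs();R=Ro.from_quat(o['ee_rot']);p=o['position']
    for x,y,z,a in targets:
        a=np.radians(a);T=Ro.from_matrix(np.array([[-np.sin(a),np.cos(a),0],[np.cos(a),np.sin(a),0],[0,0,-1]]).T)
        print('d',R.inv().apply(np.array([x,y,z])-p).round(4).tolist(),'turn',(R.inv()*T).as_rotvec().round(4).tolist())
    yy=R.as_matrix()[:,1];print('now',o['clock'],p.round(4),'yaw',np.degrees(np.arctan2(yy[1],yy[0])).round(1),'F',o['ft_force'].round(1),'j7',o['joint_pos'][6].round(2),'w',round(o['grip_width'],3),'g',o['grasp_force'])
E
python3 - <<'E'
from h import *
go((.537,.071,.27,-25),(.537,.071,.152,-25))
c=dict(np.load('top0.npz'));W=cloud(c);H=hsv(c)
g=(H[...,0]>50)&(H[...,0]<75)&(H[...,1]>150)&(np.arange(640)<330)
b=max(blobs(g,3000),key=lambda t:t[1])[2]
p=W[b];p=p[np.isfinite(p[:,0])&(abs(p[:,2]-.0095)<.004)]
print(cv2.minAreaRect(p[:,:2].astype(np.float32)))
E
```

```text
d [0.5354, -0.5425, -0.0278] turn [-0.0012, -0.0004, -0.8507]
d [0.5354, -0.5424, 0.0902] turn [-0.0012, -0.0004, -0.8507]
now 0.1 [ 0.1749 -0.5997  0.2416] yaw -73.7 F [ 0.2 -0.  -0.3] j7 -0.09 w 1.004 g 0.0
((0.5263964533805847, 0.3473169505596161), (0.21994836628437042, 0.20039446651935577), 84.55439758300781)
```

Careful with the scale: shifts go in shares of 0.75 m and turns go in shares of 2 rad. That gives: -0.542 m is -0.7227, -0.27 m is -0.36, -0.85 rad is -0.425.

Call:
move_arm --plan '[{"delta_pos": [0.06, -0.06, -0.04], "turn": [0, 0, -0.035], "fingers": 0}, {"delta_pos": [0.12, -0.12, -0.04], "turn": [0, 0, -0.07], "fingers": 0}, {"delta_pos": [0.18, -0.18, -0.04], "turn": [0, 0, -0.105], "fingers": 0}, {"delta_pos": [0.24, -0.24, -0.04], "turn": [0, 0, -0.14], "fingers": 0}, {"delta_pos": [0.3, -0.3, -0.04], "turn": [0, 0, -0.175], "fingers": 0}, {"delta_pos": [0.36, -0.36, -0.04], "turn": [0, 0, -0.21], "fingers": 0}, {"delta_pos": [0.42, -0.42, -0.04], "turn": [0, 0, -0.245], "fingers": 0}, {"delta_pos": [0.48, -0.48, -0.04], "turn": [0, 0, -0.28], "fingers": 0}, {"delta_pos": [0.54, -0.5467, -0.04], "turn": [0, 0, -0.32], "fingers": 0}, {"delta_pos": [0.6, -0.6067, -0.04], "turn": [0, 0, -0.36], "fingers": 0}, {"delta_pos": [0.66, -0.6667, -0.04], "turn": [0, 0, -0.4], "fingers": 0}, {"delta_pos": [0.7133, -0.7227, -0.04], "turn": [0, 0, -0.425], "fingers": 0}]'

```text
clock: 1.6
position: [0.5293, 0.056, 0.2723]
ee_rot: [0.843, 0.538, 0.0, 0.0]
ft_force: [0.7, -0.6, 0.4]
grip_width: 0.999
grasp_force: 0.0
```

```bash
python3 - <<'E'
from h import *
go((.537,.071,.27,-25),(.537,.071,.152,-25))
E
```

```text
d [0.0168, 0.0007, 0.0023] turn [0.0005, 0.0002, 0.0006]
d [0.0169, 0.0006, 0.1203] turn [0.0005, 0.0002, 0.0006]
now 1.6 [0.5293 0.056  0.2723] yaw -25.0 F [ 0.7 -0.6  0.4] j7 -0.73 w 0.999 g 0.0
```

In the tool's units: 0.03 m is 0.04.

Call:
move_arm --plan '[{"delta_pos": [0, 0, 0], "turn": [0, 0, 0], "fingers": 0}, {"delta_pos": [0, 0, 0], "turn": [0, 0, 0], "fingers": 0}, {"delta_pos": [0, 0, 0.04], "turn": [0, 0, 0], "fingers": 0}, {"delta_pos": [0, 0, 0.04], "turn": [0, 0, 0], "fingers": 0}]'

```text
clock: 2.1
position: [0.5274, 0.0524, 0.2408]
ee_rot: [0.844, 0.536, -0.002, -0.0]
ft_force: [0.0, -0.4, -0.1]
grip_width: 0.999
grasp_force: 0.0
```

```bash
python3 - <<'E'
from h import *
go((.537,.071,.152,-25))
E
```

```text
d [0.0212, 0.001, 0.0887] turn [-0.0025, 0.0025, -0.0034]
now 2.1 [0.5274 0.0524 0.2408] yaw -25.2 F [ 0.  -0.4 -0.1] j7 -0.74 w 0.999 g 0.0
```

Call:
move_arm --plan '[{"delta_pos": [0.028, 0.0013, 0], "turn": [0, 0, 0], "fingers": 0}, {"delta_pos": [0.028, 0.0013, 0.04], "turn": [0, 0, 0], "fingers": 0}, {"delta_pos": [0.028, 0.0013, 0.08], "turn": [0, 0, 0], "fingers": 0}, {"delta_pos": [0.028, 0.0013, 0.1173], "turn": [0, 0, 0], "fingers": 0}, {"delta_pos": [0.028, 0.0013, 0.1173], "turn": [0, 0, 0], "fingers": 0}, {"delta_pos": [0.028, 0.0013, 0.1173], "turn": [0, 0, 0], "fingers": 0}]'

```text
clock: 2.85
position: [0.5392, 0.0727, 0.1561]
ee_rot: [0.844, 0.537, 0.001, 0.001]
ft_force: [0.1, 0.3, 0.0]
grip_width: 1.001
grasp_force: 0.0
```

```bash
python3 - <<'E'
from h import *
go((.537,.071,.152,-25))
c=camera('scene');cv2.imwrite('pics/a1.png',cv2.resize(c['color'][130:330,300:540,::-1],None,fx=3,fy=3)[:600,:720])
E
```

```text
d [-0.0025, -0.0013, 0.0041] turn [0.0018, -0.0006, -0.0016]
now 2.85 [0.5392 0.0727 0.1561] yaw -25.1 F [0.1 0.3 0. ] j7 -0.84 w 1.001 g 0.0
```

View pics/a1.png

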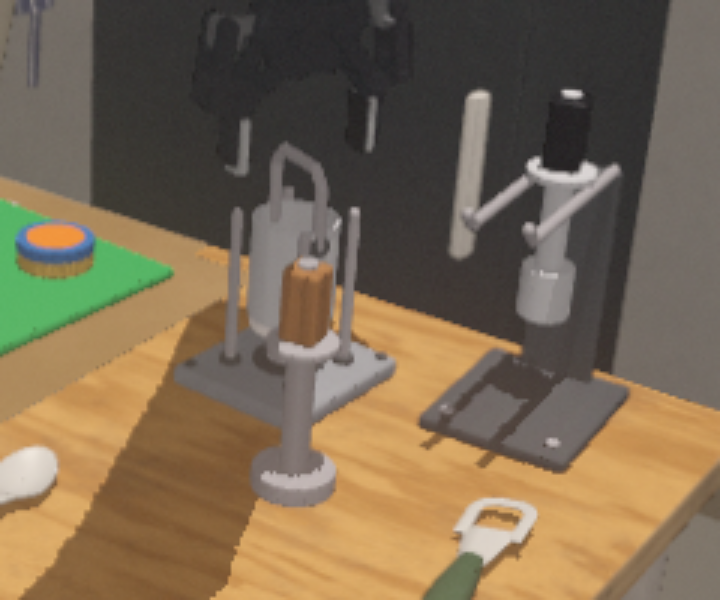

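The open fingers straddle the bail, which spans crop (275–325, 150–235). I'll go down 4 mm more, close, and lift.

In the tool's units: -0.1 m is -0.1333, -0.07 m is -0.0933.

Call:
move_arm --plan '[{"delta_pos": [-0.0027, -0.0013, 0.0053], "turn": [0, 0, 0], "fingers": 0}, {"delta_pos": [-0.0027, -0.0013, 0.0053], "turn": [0, 0, 0], "fingers": 1}, {"delta_pos": [-0.0027, -0.0013, 0.0053], "turn": [0, 0, 0], "fingers": 1}, {"delta_pos": [-0.0027, -0.0013, 0.0053], "turn": [0, 0, 0], "fingers": 1}, {"delta_pos": [-0.0027, -0.0013, 0.0053], "turn": [0, 0, 0], "fingers": 1}, {"delta_pos": [-0.0027, -0.0013, 0.0053], "turn": [0, 0, 0], "fingers": 1}, {"delta_pos": [-0.0027, -0.0013, 0.0053], "turn": [0, 0, 0], "fingers": 1}, {"delta_pos": [-0.0027, -0.0013, -0.0213], "turn": [0, 0, 0], "fingers": 1}, {"delta_pos": [-0.0027, -0.0013, -0.0533], "turn": [0, 0, 0], "fingers": 1}, {"delta_pos": [-0.0027, -0.0013, -0.0933], "turn": [0, 0, 0], "fingers": 1}, {"delta_pos": [-0.0027, -0.0013, -0.1333], "turn": [0, 0, 0], "fingers": 1}, {"delta_pos": [-0.0027, -0.0013, -0.1333], "turn": [0, 0, 0], "fingers": 1}]' --force 60

```text
clock: 4.4
position: [0.5377, 0.0722, 0.2572]
ee_rot: [0.844, 0.537, 0.002, 0.001]
ft_force: [-0.3, 0.3, -3.5]
grip_width: 0.081
grasp_force: 58.7
```

```bash
python3 - <<'E'
from h import *
go((.42,.10,.25,-25))
c=camera('top');W=cloud(c);save(c,'t1.png')
c=camera('scene');cv2.imwrite('pics/a2.png',cv2.resize(c['color'][100:300,300:540,::-1],None,fx=2,fy=2))
E
```

```text
d [-0.0246, -0.1184, 0.0067] turn [0.004, -0.0019, -0.0005]
now 4.4 [0.5377 0.0722 0.2572] yaw -25.0 F [-0.3  0.3 -3.5] j7 -0.78 w 0.081 g 58.72133195400238
```

View pics/a2.png

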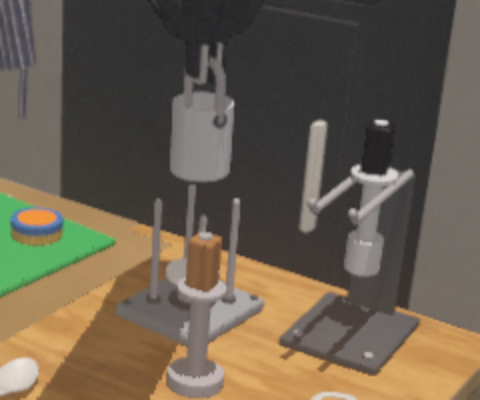

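The can hangs clear above the rods at crop (202,135). I'll place it at (0.42, 0.10).

Call:
move_arm --plan '[{"delta_pos": [-0.008, -0.04, 0], "turn": [0, 0, 0], "fingers": 1}, {"delta_pos": [-0.016, -0.08, 0], "turn": [0, 0, 0], "fingers": 1}, {"delta_pos": [-0.0253, -0.12, 0], "turn": [0, 0, 0], "fingers": 1}, {"delta_pos": [-0.0333, -0.1573, 0], "turn": [0, 0, 0], "fingers": 1}, {"delta_pos": [-0.0333, -0.1573, 0.04], "turn": [0, 0, 0], "fingers": 1}, {"delta_pos": [-0.0333, -0.1573, 0.0933], "turn": [0, 0, 0], "fingers": 1}, {"delta_pos": [-0.0333, -0.1573, 0.1467], "turn": [0, 0, 0], "fingers": 1}, {"delta_pos": [-0.0333, -0.1573, 0.18], "turn": [0, 0, 0], "fingers": 1}, {"delta_pos": [-0.0333, -0.1573, 0.1933], "turn": [0, 0, 0], "fingers": 1}, {"delta_pos": [-0.0333, -0.1573, 0.1933], "turn": [0, 0, 0], "fingers": 1}, {"delta_pos": [-0.0333, -0.1573, 0.1933], "turn": [0, 0, 0], "fingers": 1}]'

```text
clock: 5.88
position: [0.4198, 0.0991, 0.1101]
ee_rot: [0.844, 0.537, 0.001, 0.0]
ft_force: [-0.6, 0.3, -3.0]
grip_width: 0.084
grasp_force: 58.6
```

```bash
python3 - <<'E'
from h import *
go((.42,.10,.102,-25))
E
```

```text
d [0.0009, -0.0002, 0.0081] turn [0.0012, -0.0006, -0.0008]
now 5.875 [0.4198 0.0991 0.1101] yaw -25.0 F [-0.6  0.3 -3. ] j7 -0.84 w 0.084 g 58.57452750205994
```

In the tool's units: -0.12 m is -0.16, -0.09 m is -0.12.

Call:
move_arm --plan '[{"delta_pos": [0, 0, 0.0067], "turn": [0, 0, 0], "fingers": 1}, {"delta_pos": [0, 0, 0.0107], "turn": [0, 0, 0], "fingers": 1}, {"delta_pos": [0, 0, 0.0107], "turn": [0, 0, 0], "fingers": 1}, {"delta_pos": [0, 0, 0.0107], "turn": [0, 0, 0], "fingers": 0}, {"delta_pos": [0, 0, 0.0107], "turn": [0, 0, 0], "fingers": 0}, {"delta_pos": [0, 0, 0.0107], "turn": [0, 0, 0], "fingers": 0}, {"delta_pos": [0, 0, 0.0107], "turn": [0, 0, 0], "fingers": 0}, {"delta_pos": [0, 0, -0.0533], "turn": [0, 0, 0], "fingers": 0}, {"delta_pos": [0, 0, -0.12], "turn": [0, 0, 0], "fingers": 0}, {"delta_pos": [0, 0, -0.16], "turn": [0, 0, 0], "fingers": 0}, {"delta_pos": [0, 0, -0.16], "turn": [0, 0, 0], "fingers": 0}]'

```text
clock: 7.25
position: [0.4204, 0.0992, 0.2314]
ee_rot: [0.844, 0.537, 0.002, 0.001]
ft_force: [0.5, 0.3, -0.2]
grip_width: 0.998
grasp_force: 0.0
```

```bash
python3 - <<'E'
from h import *
c=camera('top');save(c,'t2.png');W=cloud(c);np.savez('t2.npz',**c)
for t in tins(c):
    if .028<t[3]<.04: print(t)
m=np.isfinite(W[...,2])&(abs(W[...,2]-.118)<.012)&(abs(W[...,0]-.42)<.05)&(abs(W[...,1]-.1)<.05)
print('can',np.median(W[m],0) if m.any() else None,m.sum())
for lo,hi in((.045,.053),(.008,.02),(.122,.128)):
    m=(W[...,2]>lo)&(W[...,2]<hi)&(abs(W[...,0]-.537)<.07)&(abs(W[...,1]-.071)<.07)
    p=W[m];print(len(p),np.median(p,0),cv2.minAreaRect(p[:,:2].astype(np.float32)))
go((.566,.2955,.2,-4.5))
E
```

```text
(array([256.4, 170.6]), np.int32(331), array([0.5655, 0.2956, 0.0317]), 0.0317)
(array([197.9, 220.3]), np.int32(345), array([0.4639, 0.4098, 0.0314]), 0.0314)
(array([252.9, 231.7]), np.int32(349), array([0.441 , 0.2994, 0.0314]), 0.0314)
can None 0
0 [nan nan nan] ((0.0, 0.0), (0.0, 0.0), 0.0)
0 [nan nan nan] ((0.0, 0.0), (0.0, 0.0), 0.0)
0 [nan nan nan] ((0.0, 0.0), (0.0, 0.0), 0.0)
d [0.24, 0.0493, 0.03] turn [0.002, 0.0, -0.3587]
now 7.3 [0.4196 0.099  0.2299] yaw -25.1 F [0.3 0.1 0. ] j7 -0.7 w 0.996 g 0.0
  return _methods._mean(a, axis=axis, dtype=dtype,
  ret = um.true_divide(
```

View pics/t2.png

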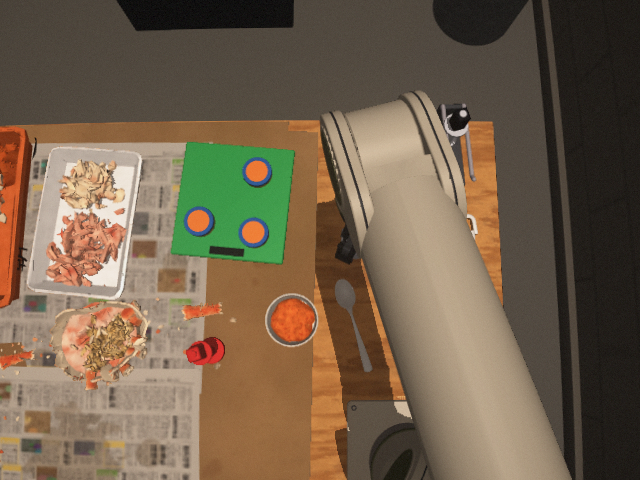

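The tins are unmoved; the arm hides the can and press. Next is tin A at (0.566, 0.296).

In the tool's units: 0.24 m is 0.32, 0.03 m is 0.04, -0.359 rad is -0.1795.

Call:
move_arm --plan '[{"delta_pos": [0.04, 0.008, 0], "turn": [0, 0, -0.025], "fingers": 0}, {"delta_pos": [0.0933, 0.0187, 0], "turn": [0, 0, -0.05], "fingers": 0}, {"delta_pos": [0.1467, 0.0293, 0], "turn": [0, 0, -0.075], "fingers": 0}, {"delta_pos": [0.2, 0.04, 0.0133], "turn": [0, 0, -0.1], "fingers": 0}, {"delta_pos": [0.2533, 0.052, 0.0267], "turn": [0, 0, -0.13], "fingers": 0}, {"delta_pos": [0.2933, 0.06, 0.08], "turn": [0, 0, -0.16], "fingers": 0}, {"delta_pos": [0.32, 0.0653, 0.1333], "turn": [0, 0, -0.1795], "fingers": 0}, {"delta_pos": [0.32, 0.0653, 0.1867], "turn": [0, 0, -0.1795], "fingers": 0}, {"delta_pos": [0.32, 0.0653, 0.2], "turn": [0, 0, -0.1795], "fingers": 0}, {"delta_pos": [0.32, 0.0653, 0.2], "turn": [0, 0, -0.1795], "fingers": 0}, {"delta_pos": [0.32, 0.0653, 0.2], "turn": [0, 0, -0.1795], "fingers": 0}]'

```text
clock: 8.68
position: [0.5659, 0.296, 0.081]
ee_rot: [0.734, 0.679, 0.001, 0.0]
ft_force: [0.8, 0.3, 0.2]
grip_width: 0.997
grasp_force: 0.0
```

```bash
python3 - <<'E'
from h import *
c=camera('top');W=cloud(c);np.savez('t3.npz',**c)
for t in tins(c):
    if .028<t[3]<.04: print(t)
m=np.isfinite(W[...,2])&(abs(W[...,2]-.068)<.006)&(abs(W[...,0]-.42)<.05)&(abs(W[...,1]-.1)<.05)
p=W[m];print('can',len(p), cv2.minEnclosingCircle(p[:,:2].astype(np.float32)) if len(p) else 0)
for lo,hi in((.045,.053),(.008,.02),(.122,.128)):
    m=(W[...,2]>lo)&(W[...,2]<hi)&(abs(W[...,0]-.537)<.07)&(abs(W[...,1]-.071)<.07)
    p=W[m];print(len(p),p.mean(0),cv2.minAreaRect(p[:,:2].astype(np.float32)) if len(p) else 0)
go((.566,.2955,.028,-4.5))
E
```

```text
(array([197.8, 220.2]), np.int32(343), array([0.464 , 0.4098, 0.0316]), 0.0316)
(array([252.9, 231.6]), np.int32(348), array([0.4411, 0.2994, 0.0313]), 0.0313)
can 154 ((0.41816163063049316, 0.09899540990591049), 0.030336778610944748)
0 [nan nan nan] 0
14 [0.48462102 0.12146128 0.01183542] ((0.48413753509521484, 0.12121319770812988), (0.01248734537512064, 0.004207299556583166), 60.62406921386719)
0 [nan nan nan] 0
d [-0.0005, -0.0, 0.0531] turn [0.0022, -0.0011, 0.0001]
now 8.725 [0.5659 0.296  0.0811] yaw -4.5 F [-0.4 -0.   0.4] j7 -0.98 w 1.002 g 0.0<stdin>:9: RuntimeWarning: Mean of empty slice.
  ret = um.true_divide(
```

In the tool's units: -0.1 m is -0.1333, -0.08 m is -0.1067.

Call:
move_arm --plan '[{"delta_pos": [0, 0, 0.04], "turn": [0, 0, 0], "fingers": 0}, {"delta_pos": [0, 0, 0.0707], "turn": [0, 0, 0], "fingers": 0}, {"delta_pos": [0, 0, 0.0707], "turn": [0, 0, 0], "fingers": 0}, {"delta_pos": [0, 0, 0.0707], "turn": [0, 0, 0], "fingers": 1}, {"delta_pos": [0, 0, 0.0707], "turn": [0, 0, 0], "fingers": 1}, {"delta_pos": [0, 0, 0.0707], "turn": [0, 0, 0], "fingers": 1}, {"delta_pos": [0, 0, 0.0707], "turn": [0, 0, 0], "fingers": 1}, {"delta_pos": [0, 0, 0.04], "turn": [0, 0, 0], "fingers": 1}, {"delta_pos": [0, 0, 0], "turn": [0, 0, 0], "fingers": 1}, {"delta_pos": [0, 0, -0.0533], "turn": [0, 0, 0], "fingers": 1}, {"delta_pos": [0, 0, -0.1067], "turn": [0, 0, 0], "fingers": 1}, {"delta_pos": [0, 0, -0.1333], "turn": [0, 0, 0], "fingers": 1}]'

```text
clock: 10.22
position: [0.5657, 0.2965, 0.1831]
ee_rot: [0.734, 0.679, 0.002, 0.001]
ft_force: [-0.1, -0.5, -0.7]
grip_width: 0.674
grasp_force: 64.2
```

```bash
python3 - <<'E'
from h import *
go((.5363,.071,.18,-4.5))
c=camera('top');save(c,'t4.png')
for t in tins(c):
    if .028<t[3]<.3: print(t)
E
```

```text
d [-0.2271, -0.0118, 0.0026] turn [0.0034, -0.0019, 0.0008]
now 10.225 [0.5657 0.2965 0.1831] yaw -4.5 F [-0.1 -0.5 -0.7] j7 -0.93 w 0.674 g 64.20780658721924
(array([  9.3, 211.1]), np.int32(2446), array([0.4819, 0.8022, 0.0432]), 0.0432)
(array([197.8, 220.2]), np.int32(343), array([0.4641, 0.4099, 0.0313]), 0.0313)
(array([252.9, 231.7]), np.int32(350), array([0.441 , 0.2994, 0.0314]), 0.0314)
```

In the tool's units: -0.227 m is -0.3027, -0.215 m is -0.2867.

Call:
move_arm --plan '[{"delta_pos": [-0.04, -0.0027, 0], "turn": [0, 0, 0], "fingers": 1}, {"delta_pos": [-0.0933, -0.0053, 0], "turn": [0, 0, 0], "fingers": 1}, {"delta_pos": [-0.1467, -0.008, 0], "turn": [0, 0, 0], "fingers": 1}, {"delta_pos": [-0.2, -0.0107, 0], "turn": [0, 0, 0], "fingers": 1}, {"delta_pos": [-0.2533, -0.0133, 0], "turn": [0, 0, 0], "fingers": 1}, {"delta_pos": [-0.2867, -0.0147, 0], "turn": [0, 0, 0], "fingers": 1}, {"delta_pos": [-0.3027, -0.016, 0.0133], "turn": [0, 0, 0], "fingers": 1}, {"delta_pos": [-0.3027, -0.016, 0.0267], "turn": [0, 0, 0], "fingers": 1}, {"delta_pos": [-0.3027, -0.016, 0.0267], "turn": [0, 0, 0], "fingers": 1}, {"delta_pos": [-0.3027, -0.016, 0.0267], "turn": [0, 0, 0], "fingers": 1}]'

```text
clock: 11.52
position: [0.5355, 0.0717, 0.1593]
ee_rot: [0.733, 0.68, 0.0, -0.0]
ft_force: [-0.1, 0.7, -0.9]
grip_width: 0.675
grasp_force: 64.2
```

```bash
python3 - <<'E'
from h import *
go((.5363,.071,.068,-4.5))
c=camera('scene');np.savez('s5.npz',**c);cv2.imwrite('pics/a3.png',cv2.resize(c['color'][130:290,320:480,::-1],None,fx=3.5,fy=3.5))
E
```

```text
d [-0.0007, 0.0009, 0.0913] turn [-0.0001, -0.0007, 0.0025]
now 11.525 [0.5355 0.0717 0.1593] yaw -4.4 F [-0.1  0.7 -0.9] j7 -0.53 w 0.675 g 64.22691106796265
```

View pics/a3.png

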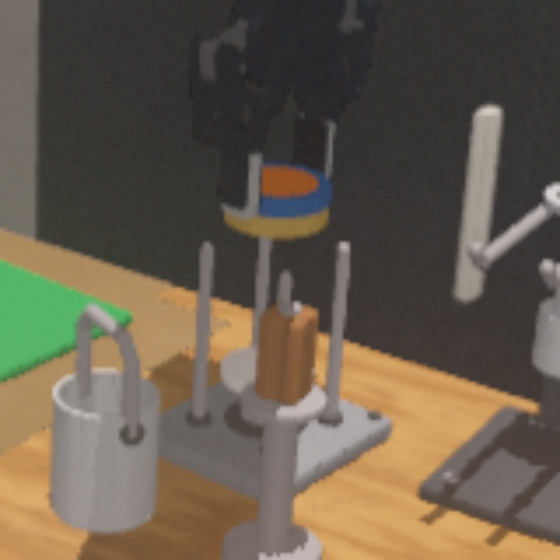

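The tin is held level and centred above the rods, at crop (278,195). Lowering in steps while I watch the force.

Call:
move_arm --plan '[{"delta_pos": [-0.0013, 0.0013, 0], "turn": [0, 0, 0], "fingers": 1}, {"delta_pos": [-0.0013, 0.0013, 0.0267], "turn": [0, 0, 0], "fingers": 1}, {"delta_pos": [-0.0013, 0.0013, 0.0533], "turn": [0, 0, 0], "fingers": 1}, {"delta_pos": [-0.0013, 0.0013, 0.08], "turn": [0, 0, 0], "fingers": 1}, {"delta_pos": [-0.0013, 0.0013, 0.1], "turn": [0, 0, 0], "fingers": 1}, {"delta_pos": [-0.0013, 0.0013, 0.1133], "turn": [0, 0, 0], "fingers": 1}, {"delta_pos": [-0.0013, 0.0013, 0.1133], "turn": [0, 0, 0], "fingers": 1}]'

```text
clock: 12.45
position: [0.5361, 0.0693, 0.0737]
ee_rot: [0.734, 0.679, -0.0, -0.0]
ft_force: [-0.2, 0.3, -0.7]
grip_width: 0.678
grasp_force: 64.3
```

```bash
python3 - <<'E'
from h import *
go((.5363,.071,.068,-4.5))
E
```

```text
d [0.0017, 0.0001, 0.0057] turn [-0.001, -0.0, 0.0007]
now 12.45 [0.5361 0.0693 0.0737] yaw -4.5 F [-0.2  0.3 -0.7] j7 -0.6 w 0.678 g 64.25542116165161
```

In the tool's units: 0.005 m is 0.0067, 0.001 m is 0.0013.

Call:
move_arm --plan '[{"delta_pos": [0.0013, 0, 0.004], "turn": [0, 0, 0], "fingers": 1}, {"delta_pos": [0.0013, 0, 0.0067], "turn": [0, 0, 0], "fingers": 1}, {"delta_pos": [0.0013, 0, 0.0067], "turn": [0, 0, 0], "fingers": 1}]'

```text
clock: 12.82
position: [0.5366, 0.0702, 0.0694]
ee_rot: [0.734, 0.679, 0.0, 0.0]
ft_force: [0.2, 0.3, -0.4]
grip_width: 0.67
grasp_force: 64.3
```

Call:
move_arm --plan '[{"delta_pos": [0, 0, 0.0013], "turn": [0, 0, 0], "fingers": 1}, {"delta_pos": [0, 0, 0.0013], "turn": [0, 0, 0], "fingers": 0.5}, {"delta_pos": [0, 0, 0.0013], "turn": [0, 0, 0], "fingers": 0}, {"delta_pos": [0, 0, 0.0013], "turn": [0, 0, 0], "fingers": 0}, {"delta_pos": [0, 0, 0.0013], "turn": [0, 0, 0], "fingers": 0}, {"delta_pos": [0, 0, -0.0267], "turn": [0, 0, 0], "fingers": 0}, {"delta_pos": [0, 0, -0.0667], "turn": [0, 0, 0], "fingers": 0}, {"delta_pos": [0, 0, -0.1067], "turn": [0, 0, 0], "fingers": 0}, {"delta_pos": [0, 0, -0.1467], "turn": [0, 0, 0], "fingers": 0}, {"delta_pos": [0, 0, -0.16], "turn": [0, 0, 0], "fingers": 0}]'

```text
clock: 14.08
position: [0.5374, 0.0707, 0.1921]
ee_rot: [0.734, 0.679, 0.001, 0.001]
ft_force: [-0.3, 0.5, -1.1]
grip_width: 1.002
grasp_force: 0.0
```

```bash
python3 - <<'E'
from h import *
c=camera('top')
for t in tins(c):
    if .028<t[3]<.3: print(t)
go((.4412,.2994,.18,-4.5))
c=camera('scene')
for t in tins(c):
    if .028<t[3]<.3: print(t)
E
```

```text
(array([  9.2, 211.6]), np.int32(2414), array([0.4808, 0.8021, 0.0433]), 0.0433)
(array([197.8, 220.2]), np.int32(343), array([0.4641, 0.4099, 0.0313]), 0.0313)
(array([252.9, 231.7]), np.int32(349), array([0.4411, 0.2994, 0.0313]), 0.0313)
d [0.2206, -0.1138, 0.0117] turn [0.0035, -0.0, 0.0006]
now 14.125 [0.5374 0.0706 0.1921] yaw -4.5 F [-0.2  0.5  1. ] j7 -0.51 w 1.002 g 0.0
(array([131. , 146.1]), np.int32(2007), array([0.5253, 0.9557, 0.0512]), 0.0512)
(array([ 60. , 148.9]), np.int32(659), array([0.3729, 1.0801, 0.057 ]), 0.057)
```

In the tool's units: 0.221 m is 0.2947, 0.07 m is 0.0933.

Call:
move_arm --plan '[{"delta_pos": [0.04, -0.02, 0], "turn": [0, 0, 0], "fingers": 0}, {"delta_pos": [0.0933, -0.0467, 0], "turn": [0, 0, 0], "fingers": 0}, {"delta_pos": [0.1467, -0.0733, 0], "turn": [0, 0, 0], "fingers": 0}, {"delta_pos": [0.2, -0.1027, 0.0133], "turn": [0, 0, 0], "fingers": 0}, {"delta_pos": [0.2467, -0.1267, 0.04], "turn": [0, 0, 0], "fingers": 0}, {"delta_pos": [0.28, -0.1453, 0.08], "turn": [0, 0, 0], "fingers": 0}, {"delta_pos": [0.2947, -0.152, 0.1333], "turn": [0, 0, 0], "fingers": 0}, {"delta_pos": [0.2947, -0.152, 0.1667], "turn": [0, 0, 0], "fingers": 0}, {"delta_pos": [0.2947, -0.152, 0.1667], "turn": [0, 0, 0], "fingers": 0}, {"delta_pos": [0.2947, -0.152, 0.1667], "turn": [0, 0, 0], "fingers": 0}]'

```text
clock: 15.42
position: [0.4403, 0.2996, 0.0649]
ee_rot: [0.734, 0.679, 0.0, -0.0]
ft_force: [0.5, 0.2, -0.1]
grip_width: 0.997
grasp_force: 0.0
```

```bash
cat >> h.py <<'E'
def look():
    c=camera('top');W=cloud(c)
    for t in tins(c):
        if .028<t[3]<.3 and t[2][1]<.6: print('tin',t)
    for n,lo,hi in(('base',.008,.02),('rods',.122,.128)):
        m=(W[...,2]>lo)&(W[...,2]<hi)&(abs(W[...,0]-.537)<.07)&(abs(W[...,1]-.071)<.07)
        p=W[m];print(n,len(p),cv2.minAreaRect(p[:,:2].astype(np.float32)) if len(p) else 0)
    return c,W
E
python3 - <<'E'
from h import *
look()
go((.4412,.2994,.0235,-4.5))
E
```

```text
tin (array([370.7, 179. ]), np.int32(369), array([0.5367, 0.0698, 0.0714]), 0.0714)
base 1266 ((0.5397450923919678, 0.07079090178012848), (0.10454019904136658, 0.11117280274629593), 85.34539794921875)
rods 50 ((0.5371521711349487, 0.07057351619005203), (0.0605836920440197, 0.06131996959447861), 85.60906219482422)
d [-0.0002, 0.0006, 0.0417] turn [0.001, -0.0006, 0.0002]
now 15.475 [0.4406 0.2996 0.0652] yaw -4.5 F [-0.2 -0.4  0.6] j7 -1.11 w 1.001 g 0.0
```

Tin A sits centred on the plate, with its top at 0.072. Now tin C.

Call:
move_arm --plan '[{"delta_pos": [0, 0.0013, 0.0333], "turn": [0, 0, 0], "fingers": 0}, {"delta_pos": [0, 0.0013, 0.056], "turn": [0, 0, 0], "fingers": 0}, {"delta_pos": [0, 0.0013, 0.056], "turn": [0, 0, 0], "fingers": 0}, {"delta_pos": [0, 0.0013, 0.056], "turn": [0, 0, 0], "fingers": 1}, {"delta_pos": [0, 0.0013, 0.056], "turn": [0, 0, 0], "fingers": 1}, {"delta_pos": [0, 0.0013, 0.056], "turn": [0, 0, 0], "fingers": 1}, {"delta_pos": [0, 0.0013, 0.056], "turn": [0, 0, 0], "fingers": 1}, {"delta_pos": [0, 0, 0.0267], "turn": [0, 0, 0], "fingers": 1}, {"delta_pos": [0, 0, -0.0267], "turn": [0, 0, 0], "fingers": 1}, {"delta_pos": [0, 0, -0.08], "turn": [0, 0, 0], "fingers": 1}, {"delta_pos": [0, 0, -0.1333], "turn": [0, 0, 0], "fingers": 1}, {"delta_pos": [0, 0, -0.16], "turn": [0, 0, 0], "fingers": 1}]'

```text
clock: 16.98
position: [0.4404, 0.3002, 0.1874]
ee_rot: [0.734, 0.679, 0.002, 0.001]
ft_force: [-0.7, -0.3, -1.8]
grip_width: 0.677
grasp_force: 64.6
```

```bash
python3 - <<'E'
from h import *
go((.5368,.0707,.17,-4.5))
E
```

```text
d [-0.2214, 0.1138, 0.0175] turn [0.0031, -0.0013, 0.001]
now 16.975 [0.4404 0.3002 0.1874] yaw -4.4 F [-0.7 -0.3 -1.8] j7 -1.0 w 0.677 g 64.58641290664673
```

In the tool's units: -0.222 m is -0.296, -0.21 m is -0.28.

Call:
move_arm --plan '[{"delta_pos": [-0.04, 0.02, 0], "turn": [0, 0, 0], "fingers": 1}, {"delta_pos": [-0.0933, 0.0467, 0], "turn": [0, 0, 0], "fingers": 1}, {"delta_pos": [-0.1467, 0.0733, 0], "turn": [0, 0, 0], "fingers": 1}, {"delta_pos": [-0.2, 0.1027, 0], "turn": [0, 0, 0], "fingers": 1}, {"delta_pos": [-0.2467, 0.1267, 0], "turn": [0, 0, 0], "fingers": 1}, {"delta_pos": [-0.28, 0.1453, 0], "turn": [0, 0, 0], "fingers": 1}, {"delta_pos": [-0.296, 0.152, 0.0133], "turn": [0, 0, 0], "fingers": 1}, {"delta_pos": [-0.296, 0.152, 0.04], "turn": [0, 0, 0], "fingers": 1}, {"delta_pos": [-0.296, 0.152, 0.04], "turn": [0, 0, 0], "fingers": 1}, {"delta_pos": [-0.296, 0.152, 0.04], "turn": [0, 0, 0], "fingers": 1}]'

```text
clock: 18.23
position: [0.536, 0.0706, 0.1543]
ee_rot: [0.733, 0.68, -0.0, -0.0]
ft_force: [-0.6, -0.0, -0.9]
grip_width: 0.68
grasp_force: 64.6
```

```bash
python3 - <<'E'
from h import *
go((.5368,.0707,.0855,-4.5))
E
```

```text
d [0.0001, 0.0009, 0.0688] turn [-0.0004, -0.0003, 0.0027]
now 18.225 [0.536  0.0706 0.1543] yaw -4.3 F [-0.6 -0.  -0.9] j7 -0.54 w 0.68 g 64.61980104446411
```

In the tool's units: 0.068 m is 0.0907, 0.065 m is 0.0867.

Call:
move_arm --plan '[{"delta_pos": [0, 0.0013, 0.0267], "turn": [0, 0, 0], "fingers": 1}, {"delta_pos": [0, 0.0013, 0.0533], "turn": [0, 0, 0], "fingers": 1}, {"delta_pos": [0, 0.0013, 0.076], "turn": [0, 0, 0], "fingers": 1}, {"delta_pos": [0, 0.0013, 0.0867], "turn": [0, 0, 0], "fingers": 1}, {"delta_pos": [0, 0.0013, 0.0907], "turn": [0, 0, 0], "fingers": 1}, {"delta_pos": [0, 0.0013, 0.0907], "turn": [0, 0, 0], "fingers": 1}, {"delta_pos": [0, 0.0013, 0.0907], "turn": [0, 0, 0], "fingers": 1}]'

```text
clock: 19.1
position: [0.5378, 0.0692, 0.0868]
ee_rot: [0.734, 0.679, 0.0, 0.0]
ft_force: [0.6, 0.1, -1.5]
grip_width: 0.675
grasp_force: 64.7
```

In the tool's units: -0.1 m is -0.1333, -0.08 m is -0.1067.

Call:
move_arm --plan '[{"delta_pos": [0, 0, 0.0013], "turn": [0, 0, 0], "fingers": 1}, {"delta_pos": [0, 0, 0.0013], "turn": [0, 0, 0], "fingers": 0.5}, {"delta_pos": [0, 0, 0.0013], "turn": [0, 0, 0], "fingers": 0}, {"delta_pos": [0, 0, 0.0013], "turn": [0, 0, 0], "fingers": 0}, {"delta_pos": [0, 0, 0.0013], "turn": [0, 0, 0], "fingers": 0}, {"delta_pos": [0, 0, -0.0267], "turn": [0, 0, 0], "fingers": 0}, {"delta_pos": [0, 0, -0.0667], "turn": [0, 0, 0], "fingers": 0}, {"delta_pos": [0, 0, -0.1067], "turn": [0, 0, 0], "fingers": 0}, {"delta_pos": [0, 0, -0.1333], "turn": [0, 0, 0], "fingers": 0}, {"delta_pos": [0, 0, -0.1333], "turn": [0, 0, 0], "fingers": 0}]'

```text
clock: 20.35
position: [0.5382, 0.0693, 0.1881]
ee_rot: [0.734, 0.679, 0.001, 0.001]
ft_force: [-0.5, -1.2, 0.8]
grip_width: 0.997
grasp_force: 0.0
```

```bash
python3 - <<'E'
from h import *
look()
go((.464,.41,.17,-4.5))
E
```

```text
tin (array([197.9, 220.3]), np.int32(343), array([0.4639, 0.4098, 0.0317]), 0.0317)
base 1605 ((0.536378026008606, 0.0709342285990715), (0.10445120185613632, 0.11600000411272049), 85.5656967163086)
rods 32 ((0.52430260181427, 0.0856793150305748), (0.08200943470001221, 0.04354347661137581), 40.522151947021484)
d [0.3342, -0.1, 0.0165] turn [0.001, 0.0004, 0.0003]
now 20.4 [0.5376 0.069  0.1867] yaw -4.5 F [-0.4 -1.3 -0.1] j7 -0.51 w 0.997 g 0.0
```

In the tool's units: 0.334 m is 0.4453, 0.32 m is 0.4267.

Call:
move_arm --plan '[{"delta_pos": [0.0467, -0.0133, 0], "turn": [0, 0, 0], "fingers": 0}, {"delta_pos": [0.1, -0.0293, 0], "turn": [0, 0, 0], "fingers": 0}, {"delta_pos": [0.16, -0.048, 0], "turn": [0, 0, 0], "fingers": 0}, {"delta_pos": [0.22, -0.0667, 0], "turn": [0, 0, 0], "fingers": 0}, {"delta_pos": [0.28, -0.084, 0], "turn": [0, 0, 0], "fingers": 0}, {"delta_pos": [0.34, -0.1013, 0.0133], "turn": [0, 0, 0], "fingers": 0}, {"delta_pos": [0.3933, -0.1187, 0.04], "turn": [0, 0, 0], "fingers": 0}, {"delta_pos": [0.4267, -0.128, 0.08], "turn": [0, 0, 0], "fingers": 0}, {"delta_pos": [0.4453, -0.1333, 0.1333], "turn": [0, 0, 0], "fingers": 0}, {"delta_pos": [0.4453, -0.1333, 0.16], "turn": [0, 0, 0], "fingers": 0}, {"delta_pos": [0.4453, -0.1333, 0.16], "turn": [0, 0, 0], "fingers": 0}, {"delta_pos": [0.4453, -0.1333, 0.16], "turn": [0, 0, 0], "fingers": 0}]'

```text
clock: 21.9
position: [0.4647, 0.4096, 0.0675]
ee_rot: [0.735, 0.679, 0.001, 0.0]
ft_force: [-0.0, -0.4, 1.0]
grip_width: 0.998
grasp_force: 0.0
```

```bash
python3 - <<'E'
from h import *
look()
go((.464,.41,.0235,-4.5))
E
```

```text
tin (array([372. , 175.1]), np.int32(389), array([0.5379, 0.0691, 0.0933]), 0.0933)
base 540 ((0.5649104118347168, 0.06889095157384872), (0.10482968389987946, 0.06020104140043259), 84.56250762939453)
rods 46 ((0.5367355346679688, 0.07081371545791626), (0.060393087565898895, 0.06292369961738586), 85.0859603881836)
d [0.0001, -0.0009, 0.0443] turn [0.0017, -0.0011, -0.0007]
now 21.95 [0.4648 0.4098 0.0678] yaw -4.5 F [-0.5 -0.7  0.2] j7 -1.25 w 1.001 g 0.0
```

Second tin is on at z 0.094, within 2 mm of centre. Now the third tin.

In the tool's units: -0.12 m is -0.16, -0.1 m is -0.1333.

Call:
move_arm --plan '[{"delta_pos": [0, 0, 0.0333], "turn": [0, 0, 0], "fingers": 0}, {"delta_pos": [0, 0, 0.0587], "turn": [0, 0, 0], "fingers": 0}, {"delta_pos": [0, 0, 0.0587], "turn": [0, 0, 0], "fingers": 0}, {"delta_pos": [0, 0, 0.0587], "turn": [0, 0, 0], "fingers": 1}, {"delta_pos": [0, 0, 0.0587], "turn": [0, 0, 0], "fingers": 1}, {"delta_pos": [0, 0, 0.0587], "turn": [0, 0, 0], "fingers": 1}, {"delta_pos": [0, 0, 0.0587], "turn": [0, 0, 0], "fingers": 1}, {"delta_pos": [0, 0, 0.0267], "turn": [0, 0, 0], "fingers": 1}, {"delta_pos": [0, 0, -0.0267], "turn": [0, 0, 0], "fingers": 1}, {"delta_pos": [0, 0, -0.08], "turn": [0, 0, 0], "fingers": 1}, {"delta_pos": [0, 0, -0.1333], "turn": [0, 0, 0], "fingers": 1}, {"delta_pos": [0, 0, -0.16], "turn": [0, 0, 0], "fingers": 1}]'

```text
clock: 23.45
position: [0.464, 0.4108, 0.19]
ee_rot: [0.734, 0.679, 0.002, 0.0]
ft_force: [0.1, -0.3, -1.6]
grip_width: 0.68
grasp_force: 64.3
```

```bash
python3 - <<'E'
from h import *
go((.5368,.0707,.17,-4.5))
E
```

```text
d [-0.3335, 0.0989, 0.0194] turn [0.0028, -0.0026, 0.0009]
now 23.45 [0.464  0.4108 0.19  ] yaw -4.4 F [ 0.1 -0.3 -1.6] j7 -1.18 w 0.68 g 64.31724429130554
```

In the tool's units: -0.334 m is -0.4453, -0.32 m is -0.4267.

Call:
move_arm --plan '[{"delta_pos": [-0.04, 0.012, 0], "turn": [0, 0, 0], "fingers": 1}, {"delta_pos": [-0.0933, 0.028, 0], "turn": [0, 0, 0], "fingers": 1}, {"delta_pos": [-0.1533, 0.0453, 0], "turn": [0, 0, 0], "fingers": 1}, {"delta_pos": [-0.2133, 0.0627, 0], "turn": [0, 0, 0], "fingers": 1}, {"delta_pos": [-0.2733, 0.0813, 0], "turn": [0, 0, 0], "fingers": 1}, {"delta_pos": [-0.3333, 0.0987, 0], "turn": [0, 0, 0], "fingers": 1}, {"delta_pos": [-0.3867, 0.1147, 0], "turn": [0, 0, 0], "fingers": 1}, {"delta_pos": [-0.4267, 0.1267, 0], "turn": [0, 0, 0], "fingers": 1}, {"delta_pos": [-0.4453, 0.132, 0.0133], "turn": [0, 0, 0], "fingers": 1}, {"delta_pos": [-0.4453, 0.132, 0.04], "turn": [0, 0, 0], "fingers": 1}, {"delta_pos": [-0.4453, 0.132, 0.04], "turn": [0, 0, 0], "fingers": 1}, {"delta_pos": [-0.4453, 0.132, 0.04], "turn": [0, 0, 0], "fingers": 1}]'

```text
clock: 24.95
position: [0.5361, 0.0709, 0.1563]
ee_rot: [0.733, 0.68, 0.0, -0.0]
ft_force: [1.1, 0.3, -0.7]
grip_width: 0.674
grasp_force: 64.4
```

```bash
python3 - <<'E'
from h import *
go((.5372,.0703,.1075,-4.5))
E
```

```text
d [-0.0005, 0.0012, 0.0488] turn [-0.0004, -0.0006, 0.0029]
now 24.95 [0.5361 0.0709 0.1563] yaw -4.3 F [ 1.1  0.3 -0.7] j7 -0.54 w 0.674 g 64.37532663345337
```

In the tool's units: 0.048 m is 0.064, 0.045 m is 0.06.

Call:
move_arm --plan '[{"delta_pos": [0, 0.0013, 0.0267], "turn": [0, 0, 0], "fingers": 1}, {"delta_pos": [0, 0.0013, 0.048], "turn": [0, 0, 0], "fingers": 1}, {"delta_pos": [0, 0.0013, 0.06], "turn": [0, 0, 0], "fingers": 1}, {"delta_pos": [0, 0.0013, 0.064], "turn": [0, 0, 0], "fingers": 1}, {"delta_pos": [0, 0.0013, 0.064], "turn": [0, 0, 0], "fingers": 1}, {"delta_pos": [0, 0.0013, 0.064], "turn": [0, 0, 0], "fingers": 1}]'

```text
clock: 25.7
position: [0.5378, 0.0692, 0.1087]
ee_rot: [0.734, 0.679, 0.0, 0.0]
ft_force: [0.0, -0.7, -0.7]
grip_width: 0.675
grasp_force: 64.4
```

In the tool's units: -0.12 m is -0.16, -0.08 m is -0.1067.

Call:
move_arm --plan '[{"delta_pos": [0, 0, 0.0013], "turn": [0, 0, 0], "fingers": 1}, {"delta_pos": [0, 0, 0.0013], "turn": [0, 0, 0], "fingers": 0.5}, {"delta_pos": [0, 0, 0.0013], "turn": [0, 0, 0], "fingers": 0}, {"delta_pos": [0, 0, 0.0013], "turn": [0, 0, 0], "fingers": 0}, {"delta_pos": [0, 0, 0.0013], "turn": [0, 0, 0], "fingers": 0}, {"delta_pos": [0, 0, -0.0267], "turn": [0, 0, 0], "fingers": 0}, {"delta_pos": [0, 0, -0.0667], "turn": [0, 0, 0], "fingers": 0}, {"delta_pos": [0, 0, -0.1067], "turn": [0, 0, 0], "fingers": 0}, {"delta_pos": [0, 0, -0.16], "turn": [0, 0, 0], "fingers": 0}, {"delta_pos": [0, 0, -0.16], "turn": [0, 0, 0], "fingers": 0}]'

```text
clock: 26.95
position: [0.5389, 0.07, 0.2325]
ee_rot: [0.734, 0.679, 0.002, 0.002]
ft_force: [0.6, -0.6, -0.1]
grip_width: 1.002
grasp_force: 0.0
```

```bash
python3 - <<'E'
from h import *
go((.42,.1,.23,-83.5),(.426,-.0055,.23,-83.5),(.426,-.0055,.23,96.5))
E
```

```text
d [0.0207, -0.1209, 0.0018] turn [0.0046, -0.0045, 1.3798]
d [-0.0841, -0.1067, 0.0019] turn [0.0046, -0.0045, 1.3798]
d [-0.0841, -0.1067, 0.0019] turn [0.0047, 0.0048, -1.7618]
now 26.95 [0.5389 0.07   0.2325] yaw -4.4 F [ 0.6 -0.6 -0.1] j7 -0.49 w 1.002 g 0.0
```

In the tool's units: -0.107 m is -0.1427, -0.093 m is -0.124, 1.38 rad is 0.69.

Call:
move_arm --plan '[{"delta_pos": [-0.0107, -0.0133, 0], "turn": [0, 0, 0.065], "fingers": 0}, {"delta_pos": [-0.0213, -0.0267, 0], "turn": [0, 0, 0.135], "fingers": 0}, {"delta_pos": [-0.032, -0.04, 0], "turn": [0, 0, 0.205], "fingers": 0}, {"delta_pos": [-0.0427, -0.0533, 0], "turn": [0, 0, 0.275], "fingers": 0}, {"delta_pos": [-0.0533, -0.0667, 0], "turn": [0, 0, 0.345], "fingers": 0}, {"delta_pos": [-0.064, -0.08, 0], "turn": [0, 0, 0.415], "fingers": 0}, {"delta_pos": [-0.0747, -0.0933, 0], "turn": [0, 0, 0.485], "fingers": 0}, {"delta_pos": [-0.0867, -0.1067, 0], "turn": [0, 0, 0.555], "fingers": 0}, {"delta_pos": [-0.0987, -0.124, 0], "turn": [0, 0, 0.625], "fingers": 0}, {"delta_pos": [-0.112, -0.1427, 0], "turn": [0, 0, 0.69], "fingers": 0}, {"delta_pos": [-0.112, -0.1427, 0], "turn": [0, 0, 0.69], "fingers": 0}, {"delta_pos": [-0.112, -0.1427, 0], "turn": [0, 0, 0.69], "fingers": 0}]'

```text
clock: 28.45
position: [0.4246, -0.0059, 0.2285]
ee_rot: [0.998, 0.058, 0.0, 0.0]
ft_force: [0.3, -1.0, 0.4]
grip_width: 0.999
grasp_force: 0.0
```

```bash
python3 - <<'E'
from h import *
c,W=look();save(c,'t6.png')
go((.426,-.0055,.2,-83.5),(.426,-.0055,.117,-83.5))
c=camera('scene');cv2.imwrite('pics/a4.png',cv2.resize(c['color'][130:330,320:520,::-1],None,fx=3,fy=3))
E
```

```text
tin (array([373.2, 171.7]), np.int32(410), array([0.5379, 0.0687, 0.1154]), 0.1154)
base 1497 ((0.5360050797462463, 0.07086171209812164), (0.10444419831037521, 0.11585082858800888), 85.81483459472656)
rods 52 ((0.5368903279304504, 0.07063748687505722), (0.060515761375427246, 0.06114138290286064), 85.47227478027344)
d [0.0014, -0.0001, 0.0284] turn [-0.0001, -0.0003, 0.0021]
d [0.0014, -0.0001, 0.1114] turn [-0.0001, -0.0003, 0.0021]
now 28.5 [ 0.4246 -0.0058  0.2284] yaw -83.4 F [0.7 0.3 0.8] j7 -1.46 w 0.999 g 0.0
```

View pics/a4.png

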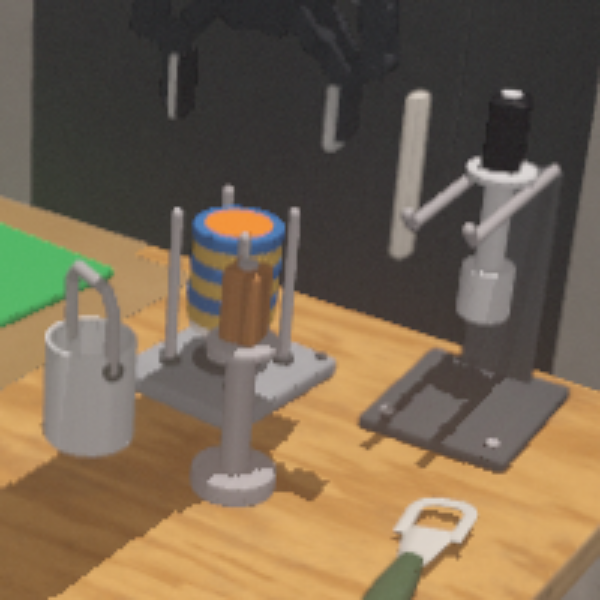

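The stack of three stands straight between the rods, at crop (238,265), and the tamper is below the gripper. Grasp the tamper.

In the tool's units: 0.11 m is 0.1467, 0.09 m is 0.12.

Call:
move_arm --plan '[{"delta_pos": [0.0013, 0, 0.04], "turn": [0, 0, 0], "fingers": 0}, {"delta_pos": [0.0013, 0, 0.08], "turn": [0, 0, 0], "fingers": 0}, {"delta_pos": [0.0013, 0, 0.12], "turn": [0, 0, 0], "fingers": 0}, {"delta_pos": [0.0013, 0, 0.1467], "turn": [0, 0, 0], "fingers": 0}, {"delta_pos": [0.0013, 0, 0.1467], "turn": [0, 0, 0], "fingers": 0}, {"delta_pos": [0.0013, 0, 0.1467], "turn": [0, 0, 0], "fingers": 1}, {"delta_pos": [0.0013, 0, 0.1467], "turn": [0, 0, 0], "fingers": 1}, {"delta_pos": [0.0013, 0, 0.1467], "turn": [0, 0, 0], "fingers": 1}, {"delta_pos": [0.0013, 0, 0.1467], "turn": [0, 0, 0], "fingers": 1}, {"delta_pos": [0.0013, 0, 0.1467], "turn": [0, 0, 0], "fingers": 1}, {"delta_pos": [0.0013, 0, 0.1467], "turn": [0, 0, 0], "fingers": 1}]' --force 90

```text
clock: 29.92
position: [0.4258, -0.0064, 0.1189]
ee_rot: [0.998, 0.056, 0.001, 0.0]
ft_force: [0.6, -2.1, 6.1]
grip_width: 0.269
grasp_force: 88.8
```

```bash
python3 - <<'E'
from h import *
go((.426,-.0055,.275,-83.5))
E
```

```text
d [0.0005, -0.0007, -0.1561] turn [0.0007, -0.0012, -0.0009]
now 29.925 [ 0.4258 -0.0064  0.1189] yaw -83.5 F [ 0.6 -2.1  6.1] j7 -1.59 w 0.269 g 88.84830951690674
```

In the tool's units: -0.155 m is -0.2067, -0.13 m is -0.1733.

Call:
move_arm --plan '[{"delta_pos": [0, 0, -0.0267], "turn": [0, 0, 0], "fingers": 1}, {"delta_pos": [0, 0, -0.0667], "turn": [0, 0, 0], "fingers": 1}, {"delta_pos": [0, 0, -0.12], "turn": [0, 0, 0], "fingers": 1}, {"delta_pos": [0, 0, -0.1733], "turn": [0, 0, 0], "fingers": 1}, {"delta_pos": [0, 0, -0.2067], "turn": [0, 0, 0], "fingers": 1}, {"delta_pos": [0, 0, -0.2067], "turn": [0, 0, 0], "fingers": 1}, {"delta_pos": [0, 0, -0.2067], "turn": [0, 0, 0], "fingers": 1}]'

```text
clock: 30.8
position: [0.4245, -0.0062, 0.2719]
ee_rot: [0.998, 0.056, -0.001, -0.0]
ft_force: [0.3, 0.5, -3.5]
grip_width: 0.27
grasp_force: 89.0
```

```bash
python3 - <<'E'
from h import *
go((.5373,.07,.275,-83.5))
E
```

```text
d [0.1206, -0.063, -0.0033] turn [-0.0004, 0.0018, -0.0007]
now 30.8 [ 0.4245 -0.0062  0.2719] yaw -83.5 F [ 0.3  0.5 -3.5] j7 -1.44 w 0.27 g 89.04667854309082
```

In the tool's units: 0.12 m is 0.16, -0.063 m is -0.084.

Call:
move_arm --plan '[{"delta_pos": [0.04, -0.0213, 0], "turn": [0, 0, 0], "fingers": 1}, {"delta_pos": [0.08, -0.0427, 0], "turn": [0, 0, 0], "fingers": 1}, {"delta_pos": [0.12, -0.0627, 0], "turn": [0, 0, 0], "fingers": 1}, {"delta_pos": [0.1467, -0.076, 0], "turn": [0, 0, 0], "fingers": 1}, {"delta_pos": [0.16, -0.084, 0], "turn": [0, 0, 0], "fingers": 1}, {"delta_pos": [0.16, -0.084, 0], "turn": [0, 0, 0], "fingers": 1}, {"delta_pos": [0.16, -0.084, 0], "turn": [0, 0, 0], "fingers": 1}, {"delta_pos": [0.16, -0.084, 0], "turn": [0, 0, 0], "fingers": 1}]'

```text
clock: 31.8
position: [0.537, 0.0693, 0.2734]
ee_rot: [0.998, 0.056, 0.0, 0.001]
ft_force: [-0.1, -0.6, -2.3]
grip_width: 0.269
grasp_force: 89.1
```

```bash
python3 - <<'E'
from h import *
go((.5373,.07,.24,-83.5))
c=camera('scene');cv2.imwrite('pics/a5.png',cv2.resize(c['color'][110:290,320:500,::-1],None,fx=3,fy=3))
E
```

```text
d [0.0004, -0.0007, 0.0334] turn [0.0011, -0.0002, -0.0015]
now 31.8 [0.537  0.0693 0.2734] yaw -83.6 F [-0.1 -0.6 -2.3] j7 -1.83 w 0.269 g 89.14957523345947
```

View pics/a5.png

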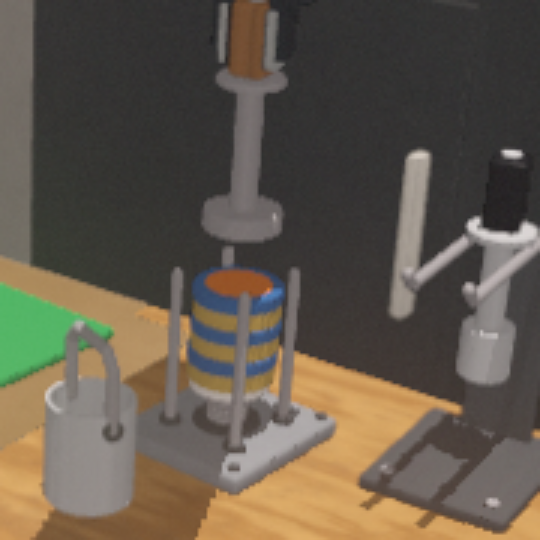

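The tamper hangs plumb, parallel to the rods, with its disc above the stack at crop (241,215). Descending.

In the tool's units: 0.045 m is 0.06, 0.036 m is 0.048.

Call:
move_arm --plan '[{"delta_pos": [0, -0.0013, 0.02], "turn": [0, 0, 0], "fingers": 1}, {"delta_pos": [0, -0.0013, 0.04], "turn": [0, 0, 0], "fingers": 1}, {"delta_pos": [0, -0.0013, 0.048], "turn": [0, 0, 0], "fingers": 1}, {"delta_pos": [0, -0.0013, 0.052], "turn": [0, 0, 0], "fingers": 1}, {"delta_pos": [0, -0.0013, 0.056], "turn": [0, 0, 0], "fingers": 1}, {"delta_pos": [0, -0.0013, 0.06], "turn": [0, 0, 0], "fingers": 1}, {"delta_pos": [0, -0.0013, 0.06], "turn": [0, 0, 0], "fingers": 1}]'

```text
clock: 32.72
position: [0.5373, 0.071, 0.2284]
ee_rot: [0.998, 0.056, 0.0, 0.0]
ft_force: [-1.8, 0.2, 1.1]
grip_width: 0.271
grasp_force: 89.5
```

In the tool's units: 0.007 m is 0.0093, 0.006 m is 0.008.

Call:
move_arm --plan '[{"delta_pos": [0, 0, 0.004], "turn": [0, 0, 0], "fingers": 1}, {"delta_pos": [0, 0, 0.008], "turn": [0, 0, 0], "fingers": 1}, {"delta_pos": [0, 0, 0.0093], "turn": [0, 0, 0], "fingers": 1}, {"delta_pos": [0, 0, 0.0093], "turn": [0, 0, 0], "fingers": 1}]'

```text
clock: 33.22
position: [0.5378, 0.0713, 0.2227]
ee_rot: [0.998, 0.056, 0.001, 0.0]
ft_force: [-4.3, -0.1, 13.9]
grip_width: 0.265
grasp_force: 91.7
```

```bash
python3 - <<'E'
from h import *
go((.5373,.07,.222,-83.5))
E
```

```text
d [-0.0007, 0.0012, 0.0007] turn [0.0004, -0.0018, -0.0006]
now 33.225 [0.5378 0.0713 0.2227] yaw -83.5 F [-4.3 -0.1 13.9] j7 -1.86 w 0.265 g 91.72619104385376
```

In the tool's units: 0.001 m is 0.0013.

Call:
move_arm --plan '[{"delta_pos": [0, 0, 0.0013], "turn": [0, 0, 0], "fingers": 1}, {"delta_pos": [0, 0, 0.0013], "turn": [0, 0, 0], "fingers": 1}, {"delta_pos": [0, 0, 0.0013], "turn": [0, 0, 0], "fingers": 1}, {"delta_pos": [0, 0, 0.0013], "turn": [0, 0, 0], "fingers": 1}, {"delta_pos": [0, 0, 0.0013], "turn": [0, 0, 0], "fingers": 1}, {"delta_pos": [0, 0, 0.0013], "turn": [0, 0, 0], "fingers": 1}, {"delta_pos": [0, 0, 0.0013], "turn": [0, 0, 0], "fingers": 1}, {"delta_pos": [0, 0, 0.0013], "turn": [0, 0, 0], "fingers": 1}]'

```text
clock: 34.22
position: [0.5382, 0.0714, 0.2226]
ee_rot: [0.998, 0.056, 0.001, 0.0]
ft_force: [-5.7, -0.2, 20.4]
grip_width: 0.27
grasp_force: 92.6
```

```bash
python3 - <<'E'
from h import *
go((.5373,.07,.222,-83.5))
c=camera('scene');cv2.imwrite('pics/a6.png',cv2.resize(c['color'][150:270,340:460,::-1],None,fx=5,fy=5))
E
```

```text
d [-0.001, 0.0013, 0.0006] turn [0.0007, -0.0029, -0.0006]
now 34.225 [0.5382 0.0714 0.2226] yaw -83.5 F [-5.7 -0.2 20.4] j7 -1.86 w 0.27 g 92.63275623321533
```

View pics/a6.png

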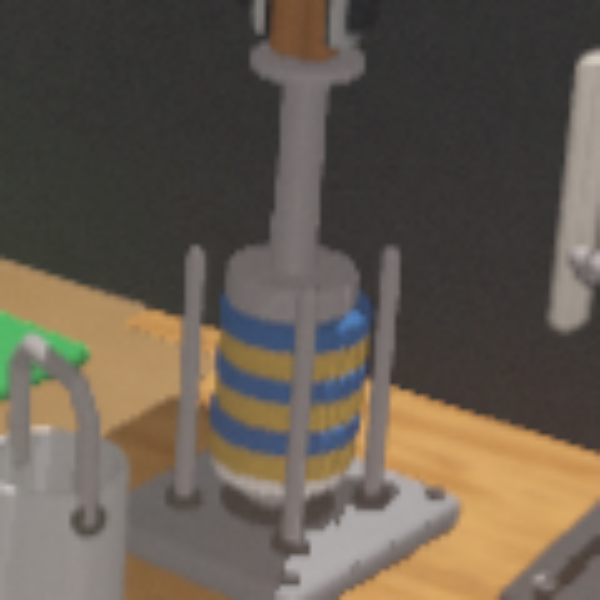

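The plate is bottomed: z stays at 0.2226 while the force rises. I'll ease the side load by 1.5 mm and hold another second, then lift.

Call:
move_arm --plan '[{"delta_pos": [-0.002, 0, 0], "turn": [0, 0, 0], "fingers": 1}, {"delta_pos": [-0.002, 0, 0], "turn": [0, 0, 0], "fingers": 1}, {"delta_pos": [-0.002, 0, 0], "turn": [0, 0, 0], "fingers": 1}, {"delta_pos": [-0.002, 0, 0], "turn": [0, 0, 0], "fingers": 1}, {"delta_pos": [-0.002, 0, 0], "turn": [0, 0, 0], "fingers": 1}, {"delta_pos": [-0.002, 0, 0], "turn": [0, 0, 0], "fingers": 1}, {"delta_pos": [-0.002, 0, 0], "turn": [0, 0, 0], "fingers": 1}, {"delta_pos": [-0.002, 0, 0], "turn": [0, 0, 0], "fingers": 1}]'

```text
clock: 35.28
position: [0.5371, 0.0712, 0.2226]
ee_rot: [0.998, 0.056, 0.002, 0.0]
ft_force: [-3.3, -0.4, 19.2]
grip_width: 0.266
grasp_force: 92.3
```

```bash
python3 - <<'E'
from h import *
go((.5373,.07,.222,-83.5))
c=camera('scene');W=cloud(c);H=hsv(c)
# direction of tamper stem axis and tin silhouettes in world from depth
m=(W[...,2]>.13)&(W[...,2]<.19)&(np.hypot(W[...,0]-.537,W[...,1]-.071)<.02)
p=W[m];A=np.c_[p[:,2],np.ones(len(p))];k=np.linalg.lstsq(A,p[:,:2],rcond=None)[0];print(len(p),'stem slope',k[0])
m=(W[...,2]>.045)&(W[...,2]<.1)&(np.hypot(W[...,0]-.537,W[...,1]-.071)<.0335)
p=W[m];k=np.linalg.lstsq(np.c_[p[:,2],np.ones(len(p))],p[:,:2],rcond=None)[0];print(len(p),'stack slope',k[0])
E
```

```text
d [0.0001, 0.0013, 0.0006] turn [0.0005, -0.0039, -0.0007]
now 35.275 [0.5371 0.0712 0.2226] yaw -83.5 F [-3.3 -0.4 19.2] j7 -1.86 w 0.266 g 92.28357911109924
275 stem slope [-6.70800253e-05 -3.72768120e-03]
602 stack slope [ 0.02051155 -0.00600974]
```

Both stem and stack are plumb (slopes up to 0.02) and the plate was bottomed for over 2 s. Lifting, and moving to the fork entry.

In the tool's units: -0.09 m is -0.12, -0.085 m is -0.1133.

Call:
move_arm --plan '[{"delta_pos": [0, 0, -0.0067], "turn": [0, 0, 0], "fingers": 1}, {"delta_pos": [0, 0, -0.0133], "turn": [0, 0, 0], "fingers": 1}, {"delta_pos": [0, 0, -0.02], "turn": [0, 0, 0], "fingers": 1}, {"delta_pos": [0, 0, -0.0333], "turn": [0, 0, 0], "fingers": 1}, {"delta_pos": [0, 0, -0.0667], "turn": [0, 0, 0], "fingers": 1}, {"delta_pos": [0, 0, -0.1133], "turn": [0, 0, 0], "fingers": 1}, {"delta_pos": [0, 0, -0.12], "turn": [0, 0, 0], "fingers": 1}, {"delta_pos": [0, 0, -0.12], "turn": [0, 0, 0], "fingers": 1}]'

```text
clock: 36.33
position: [0.5356, 0.0706, 0.3097]
ee_rot: [0.998, 0.056, -0.0, 0.0]
ft_force: [-0.3, 0.5, -3.8]
grip_width: 0.271
grasp_force: 89.4
```

```bash
python3 - <<'E'
from h import *
look()
go((.462,-.085,.31,-85),(.462,-.085,.206,-85))
E
```

```text
base 1586 ((0.5361856818199158, 0.07105285674333572), (0.10412796586751938, 0.11616326123476028), 85.70465850830078)
rods 34 ((0.52427738904953, 0.0857483372092247), (0.0817691758275032, 0.04406579211354256), 40.264530181884766)
d [-0.0904, 0.1463, -0.0007] turn [0.0002, 0.0015, 0.0254]
d [-0.0902, 0.1463, 0.1033] turn [0.0002, 0.0015, 0.0254]
now 36.375 [0.5353 0.0705 0.3091] yaw -83.5 F [-0.1 -0.7 -3.3] j7 -1.82 w 0.271 g 89.44027662277222
```

In the tool's units: 0.146 m is 0.1947, 0.13 m is 0.1733, 0.025 rad is 0.0125.

Call:
move_arm --plan '[{"delta_pos": [-0.02, 0.0333, 0], "turn": [0, 0, 0], "fingers": 1}, {"delta_pos": [-0.0493, 0.08, 0], "turn": [0, 0, 0.005], "fingers": 1}, {"delta_pos": [-0.08, 0.1293, 0], "turn": [0, 0, 0.01], "fingers": 1}, {"delta_pos": [-0.1067, 0.1733, 0], "turn": [0, 0, 0.0125], "fingers": 1}, {"delta_pos": [-0.12, 0.1947, 0], "turn": [0, 0, 0.0125], "fingers": 1}, {"delta_pos": [-0.12, 0.1947, 0.0267], "turn": [0, 0, 0.0125], "fingers": 1}, {"delta_pos": [-0.12, 0.1947, 0.0667], "turn": [0, 0, 0.0125], "fingers": 1}, {"delta_pos": [-0.12, 0.1947, 0.1067], "turn": [0, 0, 0.0125], "fingers": 1}, {"delta_pos": [-0.12, 0.1947, 0.1347], "turn": [0, 0, 0.0125], "fingers": 1}, {"delta_pos": [-0.12, 0.1947, 0.1347], "turn": [0, 0, 0.0125], "fingers": 1}, {"delta_pos": [-0.12, 0.1947, 0.1347], "turn": [0, 0, 0.0125], "fingers": 1}]'

```text
clock: 37.75
position: [0.4629, -0.0844, 0.2097]
ee_rot: [0.999, 0.044, 0.0, -0.0]
ft_force: [0.5, 0.4, -2.5]
grip_width: 0.272
grasp_force: 89.2
```

```bash
python3 - <<'E'
from h import *
look()
go((.462,-.085,.206,-85),(.542,-.0796,.206,-85))
c=camera('scene');W=cloud(c)
# collar/stem position from depth: stem points below collar
m=(W[...,2]>.11)&(W[...,2]<.165)&(np.hypot(W[...,0]-.462,W[...,1]+.085)<.03)
p=W[m];print(len(p),p.mean(0),p.min(0),p.max(0))
cv2.imwrite('pics/a7.png',cv2.resize(c['color'][120:300,370:550,::-1],None,fx=3,fy=3))
E
```

```text
tin (array([373.2, 171.8]), np.int32(410), array([0.5377, 0.0687, 0.1155]), 0.1155)
base 1598 ((0.536382794380188, 0.07086779177188873), (0.10429839044809341, 0.11608520895242691), 85.54139709472656)
rods 43 ((0.5369057655334473, 0.0705486536026001), (0.06138874962925911, 0.06105418875813484), 86.2546615600586)
d [-0.0012, 0.0005, 0.004] turn [0.0004, -0.0008, 0.0005]
d [0.079, 0.0021, 0.0041] turn [0.0004, -0.0008, 0.0005]
now 37.8 [ 0.4631 -0.0844  0.21  ] yaw -85.0 F [ 0.7 -0.1 -3.4] j7 -1.44 w 0.271 g 89.22959446907043
304 [ 0.45768908 -0.08858645  0.13724381] [ 0.45175866 -0.09634618  0.11012254] [ 0.46896237 -0.07684473  0.1649828 ]
```

View pics/a7.png

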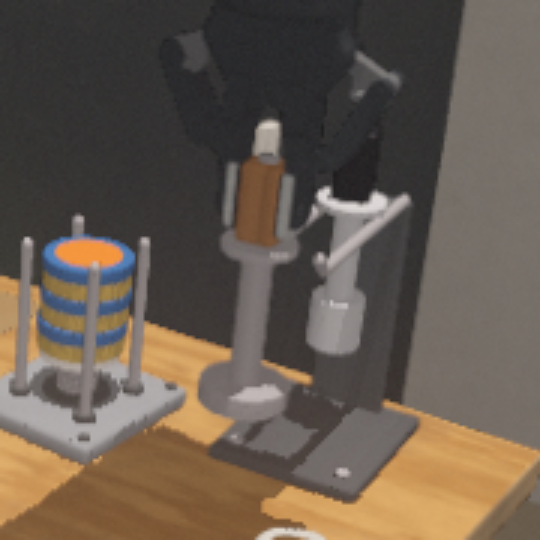

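The tamper is plumb in front of the prongs and its collar is above the prong ends. Sliding in.

In the tool's units: 0.079 m is 0.1053, 0.002 m is 0.0027.

Call:
move_arm --plan '[{"delta_pos": [0.02, 0, 0.0013], "turn": [0, 0, 0], "fingers": 1}, {"delta_pos": [0.04, 0.0013, 0.0013], "turn": [0, 0, 0], "fingers": 1}, {"delta_pos": [0.06, 0.0013, 0.0013], "turn": [0, 0, 0], "fingers": 1}, {"delta_pos": [0.08, 0.0027, 0.0013], "turn": [0, 0, 0], "fingers": 1}, {"delta_pos": [0.096, 0.0027, 0.0013], "turn": [0, 0, 0], "fingers": 1}, {"delta_pos": [0.1053, 0.0027, 0.0013], "turn": [0, 0, 0], "fingers": 1}, {"delta_pos": [0.1053, 0.0027, 0.0013], "turn": [0, 0, 0], "fingers": 1}, {"delta_pos": [0.1053, 0.0027, 0.0013], "turn": [0, 0, 0], "fingers": 1}]'

```text
clock: 38.85
position: [0.5413, -0.0795, 0.2083]
ee_rot: [0.999, 0.044, -0.0, 0.0]
ft_force: [-0.5, -1.0, -3.5]
grip_width: 0.272
grasp_force: 89.5
```

```bash
python3 - <<'E'
from h import *
go((.542,-.0796,.189,-85))
c=camera('scene');cv2.imwrite('pics/a8.png',cv2.resize(c['color'][130:270,410:550,::-1],None,fx=4,fy=4))
E
```

```text
d [0.0007, 0.0001, 0.0193] turn [0.0003, 0.0002, 0.0006]
now 38.85 [ 0.5413 -0.0795  0.2083] yaw -85.0 F [-0.5 -1.  -3.5] j7 -1.6 w 0.272 g 89.4504725933075
```

View pics/a8.png

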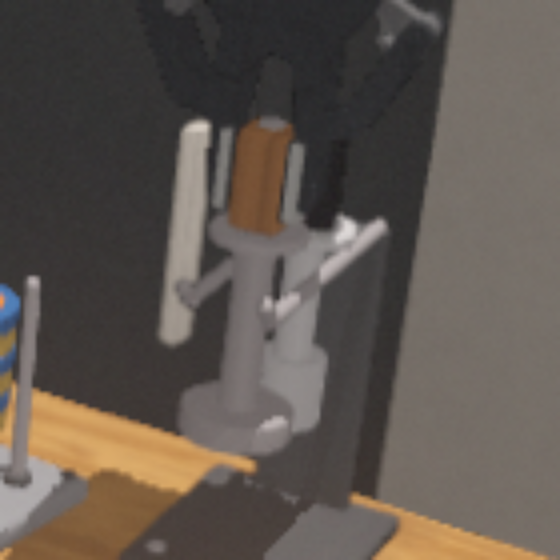

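The stem is between the prongs with almost no side force. Lowering.

In the tool's units: 0.02 m is 0.0267, 0.019 m is 0.0253.

Call:
move_arm --plan '[{"delta_pos": [0, 0, 0.0107], "turn": [0, 0, 0], "fingers": 1}, {"delta_pos": [0, 0, 0.02], "turn": [0, 0, 0], "fingers": 1}, {"delta_pos": [0, 0, 0.0253], "turn": [0, 0, 0], "fingers": 1}, {"delta_pos": [0, 0, 0.0267], "turn": [0, 0, 0], "fingers": 1}, {"delta_pos": [0, 0, 0.0267], "turn": [0, 0, 0], "fingers": 1}]'

```text
clock: 39.52
position: [0.5417, -0.0795, 0.1884]
ee_rot: [0.999, 0.044, 0.0, 0.0]
ft_force: [-0.6, -0.3, -3.3]
grip_width: 0.267
grasp_force: 89.5
```

In the tool's units: 0.0015 m is 0.002, 0.001 m is 0.0013.

Call:
move_arm --plan '[{"delta_pos": [0, 0, 0.0013], "turn": [0, 0, 0], "fingers": 1}, {"delta_pos": [0, 0, 0.002], "turn": [0, 0, 0], "fingers": 1}, {"delta_pos": [0, 0, 0.002], "turn": [0, 0, 0], "fingers": 1}]'

```text
clock: 39.9
position: [0.5419, -0.0794, 0.1879]
ee_rot: [0.999, 0.044, 0.0, 0.0]
ft_force: [-3.9, 0.1, 6.8]
grip_width: 0.271
grasp_force: 91.0
```

Contact: the collar is resting on the prongs. Release and rise.

Call:
move_arm --plan '[{"delta_pos": [0, 0, -0.0007], "turn": [0, 0, 0], "fingers": 0.7}, {"delta_pos": [0, 0, -0.0007], "turn": [0, 0, 0], "fingers": 0.6}, {"delta_pos": [0, 0, -0.0007], "turn": [0, 0, 0], "fingers": 0.4}, {"delta_pos": [0, 0, -0.0007], "turn": [0, 0, 0], "fingers": 0.3}, {"delta_pos": [0, 0, -0.0007], "turn": [0, 0, 0], "fingers": 0.2}, {"delta_pos": [0, 0, -0.0007], "turn": [0, 0, 0], "fingers": 0.2}, {"delta_pos": [0, 0, -0.0267], "turn": [0, 0, 0], "fingers": 0.2}, {"delta_pos": [0, 0, -0.0667], "turn": [0, 0, 0], "fingers": 0.2}, {"delta_pos": [0, 0, -0.12], "turn": [0, 0, 0], "fingers": 0}, {"delta_pos": [0, 0, -0.1467], "turn": [0, 0, 0], "fingers": 0}, {"delta_pos": [0, 0, -0.1467], "turn": [0, 0, 0], "fingers": 0}]'

```text
clock: 41.28
position: [0.5425, -0.0792, 0.2994]
ee_rot: [0.999, 0.044, 0.002, 0.001]
ft_force: [0.2, 0.3, -0.9]
grip_width: 0.999
grasp_force: 0.0
```

```bash
python3 - <<'E'
from h import *
go((.5377,.069,.26,-4.5))
c=camera('scene');cv2.imwrite('pics/a9.png',cv2.resize(c['color'][110:270,340:540,::-1],None,fx=3,fy=3))
E
```

```text
d [0.0081, -0.1481, 0.0393] turn [0.0036, -0.0021, -1.4043]
now 41.275 [ 0.5425 -0.0792  0.2994] yaw -85.0 F [ 0.2  0.3 -0.9] j7 -1.56 w 0.999 g 0.0
```

View pics/a9.png

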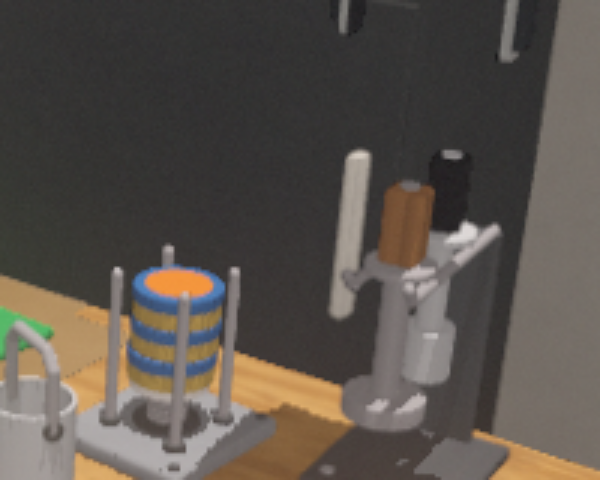

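Tamper and pestle both hang upright, at crop (405,300) and (435,270). Back to the stack.

In the tool's units: -0.148 m is -0.1973, -0.132 m is -0.176, -1.404 rad is -0.702.

Call:
move_arm --plan '[{"delta_pos": [0.0013, -0.0173, 0], "turn": [0, 0, -0.07], "fingers": 0}, {"delta_pos": [0.0027, -0.036, 0], "turn": [0, 0, -0.14], "fingers": 0}, {"delta_pos": [0.004, -0.0547, 0], "turn": [0, 0, -0.21], "fingers": 0}, {"delta_pos": [0.0053, -0.0733, 0], "turn": [0, 0, -0.28], "fingers": 0}, {"delta_pos": [0.0067, -0.0933, 0], "turn": [0, 0, -0.35], "fingers": 0}, {"delta_pos": [0.0067, -0.1133, 0], "turn": [0, 0, -0.42], "fingers": 0}, {"delta_pos": [0.008, -0.1333, 0], "turn": [0, 0, -0.49], "fingers": 0}, {"delta_pos": [0.0093, -0.1533, 0], "turn": [0, 0, -0.56], "fingers": 0}, {"delta_pos": [0.0107, -0.176, 0], "turn": [0, 0, -0.63], "fingers": 0}, {"delta_pos": [0.0107, -0.1973, 0.0267], "turn": [0, 0, -0.702], "fingers": 0}, {"delta_pos": [0.0107, -0.1973, 0.0533], "turn": [0, 0, -0.702], "fingers": 0}, {"delta_pos": [0.0107, -0.1973, 0.0533], "turn": [0, 0, -0.702], "fingers": 0}]'

```text
clock: 42.82
position: [0.5358, 0.0675, 0.2549]
ee_rot: [0.736, 0.677, -0.001, -0.001]
ft_force: [-0.4, 0.4, 0.5]
grip_width: 1.003
grasp_force: 0.0
```

```bash
python3 - <<'E'
from h import *
go((.5373,.0695,.1075,-4.5))
E
```

```text
d [0.0022, 0.0018, 0.1474] turn [-0.0032, 0.0007, -0.0041]
now 42.825 [0.5358 0.0675 0.2549] yaw -4.7 F [-0.4  0.4  0.5] j7 -0.53 w 1.003 g 0.0
```

In the tool's units: 0.147 m is 0.196, 0.14 m is 0.1867, -0.004 rad is -0.002.

Call:
move_arm --plan '[{"delta_pos": [0.0027, 0.0027, 0.0533], "turn": [0, 0, -0.002], "fingers": 0}, {"delta_pos": [0.0027, 0.0027, 0.1067], "turn": [0, 0, -0.002], "fingers": 0}, {"delta_pos": [0.0027, 0.0027, 0.1533], "turn": [0, 0, -0.002], "fingers": 0}, {"delta_pos": [0.0027, 0.0027, 0.1867], "turn": [0, 0, -0.002], "fingers": 0}, {"delta_pos": [0.0027, 0.0027, 0.196], "turn": [0, 0, -0.002], "fingers": 0}, {"delta_pos": [0.0027, 0.0027, 0.196], "turn": [0, 0, -0.002], "fingers": 0}, {"delta_pos": [0.0027, 0.0027, 0.196], "turn": [0, 0, -0.002], "fingers": 0}]'

```text
clock: 43.7
position: [0.5395, 0.0704, 0.111]
ee_rot: [0.733, 0.68, 0.001, 0.001]
ft_force: [0.3, -0.3, -0.2]
grip_width: 0.999
grasp_force: 0.0
```

In the tool's units: -0.08 m is -0.1067, -0.06 m is -0.08.

Call:
move_arm --plan '[{"delta_pos": [0, 0, 0], "turn": [0, 0, 0], "fingers": 1}, {"delta_pos": [0, 0, 0], "turn": [0, 0, 0], "fingers": 1}, {"delta_pos": [0, 0, 0], "turn": [0, 0, 0], "fingers": 1}, {"delta_pos": [0, 0, 0], "turn": [0, 0, 0], "fingers": 1}, {"delta_pos": [0, 0, 0], "turn": [0, 0, 0], "fingers": 1}, {"delta_pos": [0, 0, -0.0133], "turn": [0, 0, 0], "fingers": 1}, {"delta_pos": [0, 0, -0.04], "turn": [0, 0, 0], "fingers": 1}, {"delta_pos": [0, 0, -0.08], "turn": [0, 0, 0], "fingers": 1}, {"delta_pos": [0, 0, -0.1067], "turn": [0, 0, 0], "fingers": 1}, {"delta_pos": [0, 0, -0.1067], "turn": [0, 0, 0], "fingers": 1}]' --force 60

```text
clock: 44.95
position: [0.5395, 0.0706, 0.1915]
ee_rot: [0.733, 0.68, 0.001, 0.001]
ft_force: [-0.4, -0.6, -1.6]
grip_width: 0.669
grasp_force: 64.1
```

```bash
python3 - <<'E'
from h import *
go((.464,.41,.18,-4.5))
c=camera('top')
for t in tins(c):
    if .02<t[3]<.3 and t[2][1]<.6: print(t)
E
```

```text
d [0.3327, -0.1009, 0.0111] turn [0.0028, 0.0002, 0.0033]
now 44.95 [0.5395 0.0706 0.1915] yaw -4.3 F [-0.4 -0.6 -1.6] j7 -0.57 w 0.669 g 64.11439061164856
(array([292.4, 320. ]), np.int32(1446), array([0.2695, 0.2201, 0.0246]), 0.0246)
```

In the tool's units: 0.333 m is 0.444, 0.32 m is 0.4267.

Call:
move_arm --plan '[{"delta_pos": [0.04, -0.012, 0], "turn": [0, 0, 0], "fingers": 1}, {"delta_pos": [0.0933, -0.028, 0], "turn": [0, 0, 0], "fingers": 1}, {"delta_pos": [0.1533, -0.0467, 0], "turn": [0, 0, 0], "fingers": 1}, {"delta_pos": [0.2133, -0.0653, 0], "turn": [0, 0, 0], "fingers": 1}, {"delta_pos": [0.2733, -0.084, 0], "turn": [0, 0, 0], "fingers": 1}, {"delta_pos": [0.3333, -0.1027, 0], "turn": [0, 0, 0], "fingers": 1}, {"delta_pos": [0.3867, -0.1187, 0.0133], "turn": [0, 0, 0], "fingers": 1}, {"delta_pos": [0.4267, -0.1293, 0.0533], "turn": [0, 0, 0], "fingers": 1}, {"delta_pos": [0.444, -0.1347, 0.1067], "turn": [0, 0, 0], "fingers": 1}, {"delta_pos": [0.444, -0.1347, 0.16], "turn": [0, 0, 0], "fingers": 1}, {"delta_pos": [0.444, -0.1347, 0.18], "turn": [0, 0, 0], "fingers": 1}, {"delta_pos": [0.444, -0.1347, 0.18], "turn": [0, 0, 0], "fingers": 1}]'

```text
clock: 46.5
position: [0.4627, 0.4095, 0.054]
ee_rot: [0.733, 0.68, -0.001, -0.0]
ft_force: [-0.4, 0.2, -0.4]
grip_width: 0.677
grasp_force: 64.3
```

```bash
python3 - <<'E'
from h import *
go((.464,.41,.027,-4.5))
c,W=look()
E
```

```text
d [0.0006, 0.0013, 0.027] turn [-0.0014, 0.0013, 0.0034]
now 46.5 [0.4627 0.4095 0.054 ] yaw -4.3 F [-0.4  0.2 -0.4] j7 -1.29 w 0.677 g 64.31374669075012
tin (array([372.8, 172.9]), np.int32(294), array([0.5422, 0.0676, 0.0933]), 0.0933)
base 385 ((0.5733840465545654, 0.06816308200359344), (0.1040777787566185, 0.04307366535067558), 85.8207778930664)
rods 27 ((0.5637549757957458, 0.06845594942569733), (0.06055181473493576, 0.006631033029407263), 86.43851470947266)
```

In the tool's units: -0.13 m is -0.1733, 0.027 m is 0.036.

Call:
move_arm --plan '[{"delta_pos": [0, 0, 0.02], "turn": [0, 0, 0], "fingers": 1}, {"delta_pos": [0, 0, 0.032], "turn": [0, 0, 0], "fingers": 1}, {"delta_pos": [0, 0, 0.036], "turn": [0, 0, 0], "fingers": 1}, {"delta_pos": [0, 0, 0.036], "turn": [0, 0, 0], "fingers": 1}, {"delta_pos": [0, 0, 0.036], "turn": [0, 0, 0], "fingers": 0.5}, {"delta_pos": [0, 0, 0.036], "turn": [0, 0, 0], "fingers": 0}, {"delta_pos": [0, 0, 0.036], "turn": [0, 0, 0], "fingers": 0}, {"delta_pos": [0, 0, 0.036], "turn": [0, 0, 0], "fingers": 0}, {"delta_pos": [0, 0, 0], "turn": [0, 0, 0], "fingers": 0}, {"delta_pos": [0, 0, -0.0667], "turn": [0, 0, 0], "fingers": 0}, {"delta_pos": [0, 0, -0.1333], "turn": [0, 0, 0], "fingers": 0}, {"delta_pos": [0, 0, -0.1733], "turn": [0, 0, 0], "fingers": 0}]'

```text
clock: 48.05
position: [0.4632, 0.4108, 0.1875]
ee_rot: [0.733, 0.68, 0.001, 0.0]
ft_force: [-0.1, 0.3, -0.9]
grip_width: 0.999
grasp_force: 0.0
```

```bash
python3 - <<'E'
from h import *
c,W=look()
go((.5378,.069,.18,-4.5))
E
```

```text
tin (array([372.1, 175.2]), np.int32(389), array([0.5377, 0.069 , 0.0935]), 0.0935)
base 518 ((0.560427188873291, 0.06918491423130035), (0.10444547981023788, 0.06930657476186752), 85.30506134033203)
rods 40 ((0.5363645553588867, 0.06973443925380707), (0.06043483316898346, 0.06144347041845322), 87.40028381347656)
d [-0.3364, 0.0993, 0.0097] turn [0.0042, -0.0044, 0.0037]
now 48.1 [0.4638 0.4119 0.1908] yaw -4.3 F [0.9 0.9 3. ] j7 -1.22 w 0.998 g 0.0
```

In the tool's units: -0.335 m is -0.4467, -0.32 m is -0.4267, 0.003 rad is 0.0015.

Call:
move_arm --plan '[{"delta_pos": [-0.04, 0.012, 0], "turn": [0, 0, 0], "fingers": 0}, {"delta_pos": [-0.0933, 0.028, 0], "turn": [0, 0, 0], "fingers": 0}, {"delta_pos": [-0.1533, 0.0453, 0], "turn": [0, 0, 0], "fingers": 0}, {"delta_pos": [-0.2133, 0.0627, 0], "turn": [0, 0, 0], "fingers": 0}, {"delta_pos": [-0.2733, 0.0813, 0], "turn": [0, 0, 0], "fingers": 0}, {"delta_pos": [-0.3333, 0.0987, 0], "turn": [0, 0, 0], "fingers": 0}, {"delta_pos": [-0.3867, 0.1147, 0], "turn": [0, 0, 0], "fingers": 0}, {"delta_pos": [-0.4267, 0.1267, 0], "turn": [0, 0, 0.0015], "fingers": 0}, {"delta_pos": [-0.4467, 0.132, 0.0133], "turn": [0, 0, 0.0015], "fingers": 0}, {"delta_pos": [-0.4467, 0.132, 0.0267], "turn": [0, 0, 0.0015], "fingers": 0}, {"delta_pos": [-0.4467, 0.132, 0.0267], "turn": [0, 0, 0.0015], "fingers": 0}, {"delta_pos": [-0.4467, 0.132, 0.0267], "turn": [0, 0, 0.0015], "fingers": 0}]'

```text
clock: 49.6
position: [0.5363, 0.0703, 0.1649]
ee_rot: [0.733, 0.68, 0.0, -0.0]
ft_force: [0.1, -0.7, 0.2]
grip_width: 1.003
grasp_force: 0.0
```

```bash
python3 - <<'E'
from h import *
go((.5378,.0692,.0855,-4.5))
E
```

```text
d [-0.001, 0.0016, 0.0794] turn [-0.0, -0.0005, 0.0029]
now 49.6 [0.5363 0.0703 0.1649] yaw -4.3 F [ 0.1 -0.7  0.2] j7 -0.59 w 1.003 g 0.0
```

In the tool's units: 0.079 m is 0.1053, -0.001 m is -0.0013, 0.003 rad is 0.0015.

Call:
move_arm --plan '[{"delta_pos": [-0.0013, 0.0013, 0.04], "turn": [0, 0, 0.0015], "fingers": 0}, {"delta_pos": [-0.0013, 0.0013, 0.08], "turn": [0, 0, 0.0015], "fingers": 0}, {"delta_pos": [-0.0013, 0.0013, 0.1053], "turn": [0, 0, 0.0015], "fingers": 0}, {"delta_pos": [-0.0013, 0.0013, 0.1053], "turn": [0, 0, 0.0015], "fingers": 0}, {"delta_pos": [-0.0013, 0.0013, 0.1053], "turn": [0, 0, 0.0015], "fingers": 0}, {"delta_pos": [-0.0013, 0.0013, 0.1053], "turn": [0, 0, 0.0015], "fingers": 0}]'

```text
clock: 50.35
position: [0.5382, 0.0678, 0.0868]
ee_rot: [0.735, 0.678, 0.001, 0.001]
ft_force: [-0.7, -0.2, -0.7]
grip_width: 0.998
grasp_force: 0.0
```

In the tool's units: -0.1 m is -0.1333, -0.06 m is -0.08.

Call:
move_arm --plan '[{"delta_pos": [0, 0, 0], "turn": [0, 0, 0], "fingers": 1}, {"delta_pos": [0, 0, 0], "turn": [0, 0, 0], "fingers": 1}, {"delta_pos": [0, 0, 0], "turn": [0, 0, 0], "fingers": 1}, {"delta_pos": [0, 0, 0], "turn": [0, 0, 0], "fingers": 1}, {"delta_pos": [0, 0, 0], "turn": [0, 0, 0], "fingers": 1}, {"delta_pos": [0, 0, -0.0133], "turn": [0, 0, 0], "fingers": 1}, {"delta_pos": [0, 0, -0.04], "turn": [0, 0, 0], "fingers": 1}, {"delta_pos": [0, 0, -0.08], "turn": [0, 0, 0], "fingers": 1}, {"delta_pos": [0, 0, -0.1333], "turn": [0, 0, 0], "fingers": 1}, {"delta_pos": [0, 0, -0.1333], "turn": [0, 0, 0], "fingers": 1}]'

```text
clock: 51.6
position: [0.5391, 0.0684, 0.1897]
ee_rot: [0.735, 0.678, 0.002, 0.002]
ft_force: [0.1, 0.5, -1.6]
grip_width: 0.679
grasp_force: 64.2
```

```bash
python3 - <<'E'
from h import *
go((.441,.299,.18,-4.5))
c=camera('top')
for t in tins(c):
    if .02<t[3]<.3 and t[2][1]<.6: print(t)
E
```

```text
d [0.222, -0.1164, 0.0092] turn [0.0054, -0.0004, -0.0023]
now 51.6 [0.5391 0.0684 0.1897] yaw -4.6 F [ 0.1  0.5 -1.6] j7 -0.57 w 0.679 g 64.19939875602722
(array([198.8, 221. ]), np.int32(343), array([0.4625, 0.408 , 0.0313]), 0.0313)
(array([292.4, 319.9]), np.int32(1448), array([0.2695, 0.2201, 0.0247]), 0.0247)
```

In the tool's units: 0.222 m is 0.296, 0.212 m is 0.2827.

Call:
move_arm --plan '[{"delta_pos": [0.04, -0.0213, 0], "turn": [0, 0, 0], "fingers": 1}, {"delta_pos": [0.0933, -0.0493, 0], "turn": [0, 0, 0], "fingers": 1}, {"delta_pos": [0.1467, -0.0773, 0], "turn": [0, 0, 0], "fingers": 1}, {"delta_pos": [0.2, -0.104, 0], "turn": [0, 0, 0], "fingers": 1}, {"delta_pos": [0.2533, -0.1333, 0], "turn": [0, 0, 0], "fingers": 1}, {"delta_pos": [0.2827, -0.148, 0.0267], "turn": [0, 0, 0], "fingers": 1}, {"delta_pos": [0.296, -0.1547, 0.08], "turn": [0, 0, 0], "fingers": 1}, {"delta_pos": [0.296, -0.1547, 0.1333], "turn": [0, 0, 0], "fingers": 1}, {"delta_pos": [0.296, -0.1547, 0.18], "turn": [0, 0, 0], "fingers": 1}, {"delta_pos": [0.296, -0.1547, 0.18], "turn": [0, 0, 0], "fingers": 1}, {"delta_pos": [0.296, -0.1547, 0.18], "turn": [0, 0, 0], "fingers": 1}]'

```text
clock: 53.02
position: [0.4402, 0.2987, 0.0519]
ee_rot: [0.735, 0.678, 0.0, -0.0]
ft_force: [-0.3, -0.0, -0.6]
grip_width: 0.674
grasp_force: 64.6
```

```bash
python3 - <<'E'
from h import *
go((.441,.299,.025,-4.5))
c,W=look()
E
```

```text
d [0.0003, 0.0008, 0.0269] turn [0.0005, -0.0007, -0.0023]
now 53.025 [0.4402 0.2987 0.0519] yaw -4.6 F [-0.3 -0.  -0.6] j7 -1.18 w 0.674 g 64.55700159072876
tin (array([370.7, 179.1]), np.int32(371), array([0.5365, 0.0699, 0.0715]), 0.0715)
base 880 ((0.5501587390899658, 0.07008965313434601), (0.10436255484819412, 0.08998935669660568), 85.2567138671875)
rods 55 ((0.5369433760643005, 0.07050928473472595), (0.06106935814023018, 0.06088946387171745), 86.10930633544922)
```

In the tool's units: -0.13 m is -0.1733, -0.1 m is -0.1333.

Call:
move_arm --plan '[{"delta_pos": [0, 0, 0.02], "turn": [0, 0, 0], "fingers": 1}, {"delta_pos": [0, 0, 0.032], "turn": [0, 0, 0], "fingers": 1}, {"delta_pos": [0, 0, 0.036], "turn": [0, 0, 0], "fingers": 1}, {"delta_pos": [0, 0, 0.036], "turn": [0, 0, 0], "fingers": 1}, {"delta_pos": [0, 0, 0.036], "turn": [0, 0, 0], "fingers": 0.5}, {"delta_pos": [0, 0, 0.036], "turn": [0, 0, 0], "fingers": 0}, {"delta_pos": [0, 0, 0.036], "turn": [0, 0, 0], "fingers": 0}, {"delta_pos": [0, 0, 0.036], "turn": [0, 0, 0], "fingers": 0}, {"delta_pos": [0, 0, 0], "turn": [0, 0, 0], "fingers": 0}, {"delta_pos": [0, 0, -0.0667], "turn": [0, 0, 0], "fingers": 0}, {"delta_pos": [0, 0, -0.1333], "turn": [0, 0, 0], "fingers": 0}, {"delta_pos": [0, 0, -0.1733], "turn": [0, 0, 0], "fingers": 0}]'

```text
clock: 54.58
position: [0.4402, 0.2987, 0.183]
ee_rot: [0.735, 0.678, 0.001, 0.0]
ft_force: [0.8, 0.1, -0.7]
grip_width: 1.001
grasp_force: 0.0
```

```bash
python3 - <<'E'
from h import *
c,W=look()
go((.5366,.07,.16,-4.5))
E
```

```text
tin (array([370.7, 179. ]), np.int32(372), array([0.5366, 0.0698, 0.0716]), 0.0716)
tin (array([195.7, 223.7]), np.int32(191), array([0.457 , 0.4138, 0.0313]), 0.0313)
base 1047 ((0.5410469770431519, 0.07060715556144714), (0.10401494801044464, 0.10951259732246399), 85.77210235595703)
rods 50 ((0.5368474125862122, 0.07060916721820831), (0.06083693355321884, 0.060798052698373795), 85.94579315185547)
d [-0.2215, 0.1136, 0.0258] turn [0.0045, -0.0029, -0.002]
now 54.625 [0.441  0.2998 0.186 ] yaw -4.6 F [0.6 1.7 2.9] j7 -1.05 w 0.999 g 0.0
```

Last tin.

In the tool's units: -0.221 m is -0.2947, -0.07 m is -0.0933, -0.002 rad is -0.001.

Call:
move_arm --plan '[{"delta_pos": [-0.04, 0.02, 0], "turn": [0, 0, 0], "fingers": 0}, {"delta_pos": [-0.0933, 0.048, 0], "turn": [0, 0, 0], "fingers": 0}, {"delta_pos": [-0.1467, 0.076, 0], "turn": [0, 0, 0], "fingers": 0}, {"delta_pos": [-0.2, 0.1027, 0], "turn": [0, 0, 0], "fingers": 0}, {"delta_pos": [-0.2467, 0.1267, 0], "turn": [0, 0, 0], "fingers": 0}, {"delta_pos": [-0.28, 0.144, 0], "turn": [0, 0, 0], "fingers": 0}, {"delta_pos": [-0.2947, 0.152, 0.0133], "turn": [0, 0, -0.001], "fingers": 0}, {"delta_pos": [-0.2947, 0.152, 0.0333], "turn": [0, 0, -0.001], "fingers": 0}, {"delta_pos": [-0.2947, 0.152, 0.0333], "turn": [0, 0, -0.001], "fingers": 0}, {"delta_pos": [-0.2947, 0.152, 0.0333], "turn": [0, 0, -0.001], "fingers": 0}]'

```text
clock: 55.88
position: [0.5352, 0.0701, 0.1559]
ee_rot: [0.734, 0.679, 0.0, -0.0]
ft_force: [0.2, -0.9, 0.5]
grip_width: 0.998
grasp_force: 0.0
```

```bash
python3 - <<'E'
from h import *
go((.5366,.07,.068,-4.5))
E
```

```text
d [-0.0, 0.0014, 0.0879] turn [-0.0001, -0.0003, 0.0016]
now 55.875 [0.5352 0.0701 0.1559] yaw -4.4 F [ 0.2 -0.9  0.5] j7 -0.6 w 0.998 g 0.0
```

In the tool's units: 0.086 m is 0.1147, 0.078 m is 0.104.

Call:
move_arm --plan '[{"delta_pos": [0, 0.0013, 0.04], "turn": [0, 0, 0], "fingers": 0}, {"delta_pos": [0, 0.0013, 0.08], "turn": [0, 0, 0], "fingers": 0}, {"delta_pos": [0, 0.0013, 0.104], "turn": [0, 0, 0], "fingers": 0}, {"delta_pos": [0, 0.0013, 0.1147], "turn": [0, 0, 0], "fingers": 0}, {"delta_pos": [0, 0.0013, 0.1147], "turn": [0, 0, 0], "fingers": 0}, {"delta_pos": [0, 0.0013, 0.1147], "turn": [0, 0, 0], "fingers": 0}]'

```text
clock: 56.62
position: [0.5372, 0.0688, 0.0707]
ee_rot: [0.734, 0.679, 0.001, 0.0]
ft_force: [0.5, -0.1, 0.7]
grip_width: 1.0
grasp_force: 0.0
```

In the tool's units: -0.12 m is -0.16, 0.001 m is 0.0013.

Call:
move_arm --plan '[{"delta_pos": [0, 0, 0.0013], "turn": [0, 0, 0], "fingers": 0}, {"delta_pos": [0, 0, 0.0013], "turn": [0, 0, 0], "fingers": 1}, {"delta_pos": [0, 0, 0.0013], "turn": [0, 0, 0], "fingers": 1}, {"delta_pos": [0, 0, 0.0013], "turn": [0, 0, 0], "fingers": 1}, {"delta_pos": [0, 0, 0.0013], "turn": [0, 0, 0], "fingers": 1}, {"delta_pos": [0, 0, 0.0013], "turn": [0, 0, 0], "fingers": 1}, {"delta_pos": [0, 0, -0.0133], "turn": [0, 0, 0], "fingers": 1}, {"delta_pos": [0, 0, -0.04], "turn": [0, 0, 0], "fingers": 1}, {"delta_pos": [0, 0, -0.0933], "turn": [0, 0, 0], "fingers": 1}, {"delta_pos": [0, 0, -0.1467], "turn": [0, 0, 0], "fingers": 1}, {"delta_pos": [0, 0, -0.16], "turn": [0, 0, 0], "fingers": 1}, {"delta_pos": [0, 0, -0.16], "turn": [0, 0, 0], "fingers": 1}]'

```text
clock: 58.12
position: [0.5368, 0.0685, 0.1905]
ee_rot: [0.735, 0.679, 0.0, 0.001]
ft_force: [0.1, -0.5, -1.1]
grip_width: 0.672
grasp_force: 64.2
```

```bash
python3 - <<'E'
from h import *
go((.5655,.296,.18,-4.5))
c=camera('top')
for t in tins(c):
    if .02<t[3]<.3 and t[2][1]<.6: print(t)
E
```

```text
d [0.229, 0.0106, 0.0104] turn [0.0013, 0.0005, -0.0008]
now 58.125 [0.5368 0.0685 0.1905] yaw -4.5 F [ 0.1 -0.5 -1.1] j7 -0.57 w 0.672 g 64.17317748069763
(array([198.8, 220.9]), np.int32(344), array([0.4626, 0.4079, 0.0316]), 0.0316)
(array([253. , 232.2]), np.int32(347), array([0.44  , 0.2992, 0.0311]), 0.0311)
(array([292.4, 319.9]), np.int32(1444), array([0.2695, 0.22  , 0.0246]), 0.0246)
```

Call:
move_arm --plan '[{"delta_pos": [0.04, 0.0013, 0], "turn": [0, 0, 0], "fingers": 1}, {"delta_pos": [0.0933, 0.004, 0], "turn": [0, 0, 0], "fingers": 1}, {"delta_pos": [0.1467, 0.0067, 0], "turn": [0, 0, 0], "fingers": 1}, {"delta_pos": [0.2, 0.0093, 0], "turn": [0, 0, 0], "fingers": 1}, {"delta_pos": [0.2533, 0.012, 0], "turn": [0, 0, 0], "fingers": 1}, {"delta_pos": [0.2893, 0.0133, 0.0267], "turn": [0, 0, 0], "fingers": 1}, {"delta_pos": [0.3053, 0.0147, 0.08], "turn": [0, 0, 0], "fingers": 1}, {"delta_pos": [0.3053, 0.0147, 0.1333], "turn": [0, 0, 0], "fingers": 1}, {"delta_pos": [0.3053, 0.0147, 0.18], "turn": [0, 0, 0], "fingers": 1}, {"delta_pos": [0.3053, 0.0147, 0.18], "turn": [0, 0, 0], "fingers": 1}, {"delta_pos": [0.3053, 0.0147, 0.18], "turn": [0, 0, 0], "fingers": 1}]'

```text
clock: 59.55
position: [0.5658, 0.2965, 0.0556]
ee_rot: [0.734, 0.679, 0.0, -0.0]
ft_force: [0.6, -0.3, -0.3]
grip_width: 0.668
grasp_force: 64.4
```

```bash
python3 - <<'E'
from h import *
go((.5655,.296,.0295,-4.5))
E
```

```text
d [-0.0006, -0.0002, 0.0261] turn [0.0002, -0.0006, -0.0002]
now 59.55 [0.5658 0.2965 0.0556] yaw -4.5 F [ 0.6 -0.3 -0.3] j7 -1.05 w 0.668 g 64.36994791030884
```

In the tool's units: -0.15 m is -0.2, -0.1 m is -0.1333.

Call:
move_arm --plan '[{"delta_pos": [0, 0, 0.02], "turn": [0, 0, 0], "fingers": 1}, {"delta_pos": [0, 0, 0.0307], "turn": [0, 0, 0], "fingers": 1}, {"delta_pos": [0, 0, 0.0347], "turn": [0, 0, 0], "fingers": 1}, {"delta_pos": [0, 0, 0.0347], "turn": [0, 0, 0], "fingers": 1}, {"delta_pos": [0, 0, 0.0347], "turn": [0, 0, 0], "fingers": 0.5}, {"delta_pos": [0, 0, 0.0347], "turn": [0, 0, 0], "fingers": 0}, {"delta_pos": [0, 0, 0.0347], "turn": [0, 0, 0], "fingers": 0}, {"delta_pos": [0, 0, 0.0347], "turn": [0, 0, 0], "fingers": 0}, {"delta_pos": [0, 0, 0], "turn": [0, 0, 0], "fingers": 0}, {"delta_pos": [0, 0, -0.0667], "turn": [0, 0, 0], "fingers": 0}, {"delta_pos": [0, 0, -0.1333], "turn": [0, 0, 0], "fingers": 0}, {"delta_pos": [0, 0, -0.2], "turn": [0, 0, 0], "fingers": 0}]'

```text
clock: 61.05
position: [0.5655, 0.296, 0.2063]
ee_rot: [0.734, 0.679, -0.0, -0.0]
ft_force: [0.0, -0.3, 1.1]
grip_width: 1.0
grasp_force: 0.0
```

In the tool's units: -0.15 m is -0.2, -0.12 m is -0.16.

Call:
move_arm --plan '[{"delta_pos": [-0.0533, -0.0267, -0.0267], "turn": [0, 0, 0], "fingers": 0}, {"delta_pos": [-0.1067, -0.0533, -0.0267], "turn": [0, 0, 0], "fingers": 0}, {"delta_pos": [-0.16, -0.08, -0.0267], "turn": [0, 0, 0], "fingers": 0}, {"delta_pos": [-0.2, -0.1067, -0.0267], "turn": [0, 0, 0], "fingers": 0}, {"delta_pos": [-0.2, -0.1067, -0.0267], "turn": [0, 0, 0], "fingers": 0}, {"delta_pos": [-0.2, -0.1067, -0.0267], "turn": [0, 0, 0], "fingers": 0}]'

```text
clock: 61.8
position: [0.4744, 0.1532, 0.2251]
ee_rot: [0.735, 0.679, 0.0, 0.0]
ft_force: [0.6, -0.2, -0.4]
grip_width: 1.001
grasp_force: 0.0
```

```bash
python3 - <<'E'
from h import *
c,W=look()
s=camera('scene');big=np.hstack([cv2.resize(c['color'][90:390,130:530],(400,300)),cv2.resize(s['color'][100:400,240:640],(400,300))])
cv2.imwrite('pics/fin.png',big[...,::-1])
W=cloud(s)
for n,x,y in(('tamper',.542,-.0795),('can',.418,.099)):
    m=(np.hypot(W[...,0]-x,W[...,1]-y)<.035)&(W[...,2]>.004);p=W[m];print(n,len(p),p.mean(0),p[:,2].min(),p[:,2].max())
go((0.4,0,.3,0))
E
```

```text
tin (array([255.8, 170.6]), np.int32(330), array([0.5657, 0.2968, 0.0315]), 0.0315)
tin (array([198.8, 221. ]), np.int32(346), array([0.4625, 0.4079, 0.0314]), 0.0314)
tin (array([253. , 232.3]), np.int32(350), array([0.4398, 0.2991, 0.0315]), 0.0315)
base 35 ((0.487464964389801, 0.12258066982030869), (0.023044370114803314, 0.010333200916647911), 37.78150939941406)
rods 0 0
tamper 1842 [ 0.53739182 -0.08350803  0.11305802] 0.004079018608179801 0.2203682422905201
can 1574 [0.41121889 0.092286   0.0754107 ] 0.004027023757939469 0.49326475018331517
d [-0.1593, -0.0622, -0.0752] turn [0.0002, -0.001, -0.0772]
now 61.9 [0.4743 0.1541 0.225 ] yaw -4.4 F [-0.9  0.   0.7] j7 -0.67 w 1.001 g 0.0
```

View pics/fin.png

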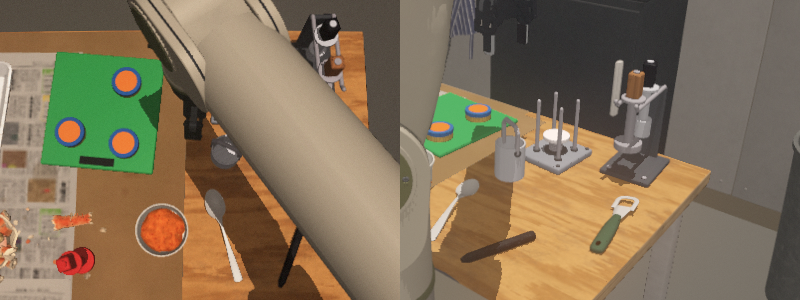

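The final picture shows three tins flat on the board at left crop (126,82), (70,132) and (124,143). The can stands beside the press at right crop (510,155). Tamper and pestle hang at right crop (635,105), and the opener and leg are undisturbed.

```bash
python3 -c "
from workcell import hand_in
print(hand_in())"
```

```text
the job is handed in; nothing more can be done
None
```

I finished every step and handed the job in at about 62 s; the hand-in returned no verdict, but the last pictures show the can beside the press, all three tins flat on the board, and the tamper and pestle both hanging on the fork.

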